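Seat the filter and refit the hook-in cover of a bench vacuum pump

TASK

The vacuum pump's filter cartridge is standing proud in its bay: push it fully home first. Then take the loose cover from the bench, hook its two tongues under the ledge of the bay with the cover held at a tilt, and swing it down and press until the spring catch snaps over its lip and the cover is flush. Leave everything else on the bench where it stands.

Things in the scene. Friction and masses are not known exactly. Their poses are not given: they have to be found in the camera images.
- pump_bay (a point): Centre of the seat plane of the open filter bay in the top of a light-grey vacuum pump (200 x 130 x 80 mm, fixed, turned up to 20 degrees, left or right on the bench). 68 mm above the bench, 12 mm below the pump's deck. z up, +x to the ledge (away from the robot), -x to the catch. Housing to x = +-100, y = +-65 mm; bay recess x = -58 to 59, y = -47 to 47 mm; the cover rests on strips round its edge.
- pump_ledge (a point): Lower front edge of the ledge, mid-width: 59 mm in x and 6 mm in z from pump_bay, same axes. The ledge is a 6 mm thick bar across the bay's +x end, as wide as the bay, its top level with the deck; it reaches 19 mm on in +x. Below it, from 9 mm before this edge to 17 mm behind it, a groove goes down to 16 mm below this edge (10 mm below the seat), so tilted tongues can dip in.
- filter (a joint): How far the filter cartridge (teal frame, white pleats, 80 x 74 mm, centred in the bay) stands proud of home, m: 0 = fully home, its top 4 mm below the seat plane of pump_bay; 0.009 to 0.016 at the start, its top 5 to 12 mm above the seat, so the cover cannot close. It slides straight down to a hard stop; a tight seal holds it: about 6 N moves it and it stays where left.
- catch (a joint): Retraction (to -x) of the amber spring catch at the bay's -x end, m: 0 = sprung out, 0.009 = fully back. 28 mm wide. Its ramp and thumb tab stand up to 24 mm above the seat, from x = -72 to -51.5 mm of pump_bay. A cover pressed down at its pad (about 5 to 8 N) drives it back some 4.5 mm; then it springs out over the lip. A hooked cover let go rests on the ramp a few degrees open.
- catch_nose_tip (a point): Where the tip of the catch's nose is when sprung out, at its underside: -51.5 mm in x and 6.5 mm in z from pump_bay (the point is fixed to the pump). Above it the ramp leads up and back to 6.5 mm further in -x and 13 mm higher.
- cover_grip (a point): Centre of the grip rib of the loose graphite cover (about 130 g), lying flat, rib up, at the start; axes: z out of its top, +x to its tongues. Rib 14 mm thick (x), 52 long (y), 22 high above the 12 mm thick plate. From this point: rib top z = 11, plate top -11, underside -23 mm; plate x = -60 to 52, y = -44 to 44 mm. Seated, axes agree with pump_bay's and this is 4 mm in x, 23 mm in z from it.
- cover_tongue (a point): Middle between the tips of the cover's two tongues, half-way up them: 66 mm in x and -21 mm in z from cover_grip, same axes. Tongues: 14 mm long, 22 wide, 4 thick, centred 24 mm to either side, level with the plate's underside. Seated, this is 70 mm in x and 2 mm in z from pump_bay, 11 mm under the ledge.
- cover_lip (a point): Middle of the cover's other edge, half-way up its 5 mm thick lip (in a notch 40 mm wide, 10 mm deep, that clears the catch): -60 mm in x and -20.5 mm in z from cover_grip, same axes. Seated, it is -56 mm in x and 2.5 mm in z from pump_bay, under the catch's nose.
- cover_pad (a point): Centre of the round lighter thumb pad, 26 mm wide, on top of the cover's plate between rib and lip, the place to press: -32 mm in x and -11 mm in z from cover_grip, same axes.
- wash_bottle: Loose white wash bottle with a blue bent spout, 68 x 101 x 206 mm, standing between pump and cover (bystander; origin at its foot, 17 mm from the middle of the bottle).
- conical_flask: Loose conical flask, 84 mm wide, 153 mm high, standing between pump and cover (bystander; origin at the centre of its foot).
- beaker_250: Loose beaker, 75 mm wide, 95 mm high, standing between pump and cover (bystander; origin at the centre of its foot).
- bottle_1l: Loose 1 l bottle with a blue cap, 102 mm wide, 232 mm high, at the back left (bystander; origin at the centre of its foot).
- petri_a: Loose petri dish, 95 mm wide, 15 mm high, at the back, the lower of a stack of two (bystander; origin at the centre of its foot). Further back on the right stand a fixed tube rack with tubes (130 mm high) and a fixed open tip box.
- petri_b: The upper petri dish of that stack (bystander; origin at the centre of its foot).
- indicator_tape: Loose roll of tape lying flat, 107 mm wide, 19 mm high, at the front right (bystander; origin at the centre of its underside). Low fixed things (timer, pen, pipette, notebook; under 45 mm) lie along the front edge.

How it is judged:
By the outcome, as a careful person would: the job done as asked, in the order asked, and still so for the second after the job is handed in, with the robot touching nothing.
It also fails if it takes over 61 s, if anything falls off the work surface, if the arm or the gripper's body presses on something with over 40 N, if the wrist force passes 120 N, or if a joint passes its speed limit or range.

ROBOT

A 6-joint arm with a two-finger parallel gripper is mounted at the origin on a cart in front of the work surface, level with it; the furniture and walls round the work are solid. World frame = base frame: x ahead of the robot, y to its left, z up, the work surface at z = 0. Lengths are in m, angles in rad, forces in N, time in s.
With the tool pointing down it reaches from about 0.375 to 0.9 m from the base axis. Payload 3.1 kg.
Tool frame: the origin (TCP) lies at the very end of the fingers, on their centre line; the grasp point (between the pads) lies 19 mm behind it; x points along the fingers, y is the direction in which the jaws open and shut, and the axes are right-handed (so a half turn about x gives the same grasp; the last joint's range is limited). The gripper opens to 85 mm and grips with 20 to 120 N. Pads are 22 mm wide; open, the fingers measure 114 mm over their backs; the gripper's body (76 mm by 85 mm) begins 54 mm behind the grasp point. The pads swing forward as they close: fully open they stand 13 mm farther back than shut.
Start: joints at [0.964, 0.527, 1.433, -0, 1.181, -0.178], TCP at [0.26, 0.568, 0.195] pointing down, gripper open.
Joint ranges: [-3.08, 3.08], [-0.75, 2.2], [0.22, 2.44], [-1.43, 4.57], [0, 2.65], [-2.85, 2.85]. Speed limits (rad/s): [2.79, 2.79, 3.14, 3.14, 3.14, 3.14].

INTERFACE

Orientations are given as a unit quaternion [x, y, z, w].
In Python, from station import manip gives the robot as it stands.
- The arm moves only by the shell command python3 -m jog 'ROWS' [FORCE]. ROWS is a JSON object of lists of equal length, an entry for each row: "linear": the shift along the tool's x, y, z in cm, a list of three; "twist": the turn about the tool's x in rad; "claw": the opening, from -1 (shut) to 1 (fully open). A call has 1 to 20 rows; each row is the pose to reach, as a shift and turn from the pose commanded when the call began, along the tool's axes at that moment; what a row does not reach only later rows make up. A row lasts 1/12 s, in which the tool goes at most 41.7 mm and 7.16 degrees, less where a joint would pass 70% of its speed; a pose out of reach is approached as far as the arm can. A call with a gripper value outside its range is refused whole. The fingers move at their own pace and stop on an object; FORCE is the grip in N (left out, the last holds). Time passes only in rows, so rows that repeat a pose let the fingers close. It gives the time, the measured TCP pose, the force and the opening at its end, in the units of the state.
- manip.sense(): the state, without advancing time (a new reading comes with each control period).
- manip.snapshot(name): name is "scene" or "top" or "wrist"; returns a dict with "pixels" (384x512x3 uint8, red, green, blue), "camera_matrix" (3x3 intrinsics, pixels), "R" (3x3) and "t" (3): a world point X has camera coordinates R X + t. Camera axes: x right, y down, z forward; pixel columns grow to the right and rows downward; lengths in m; the calibration is good to about 2 mm. A picture is of the moment at which its call begins. There is no depth.
- manip.sign_off(): hands the job in, once; it reports no verdict.
The state is a dict: "t": time; "q": joint angles; "qd": joint speeds; "tau": joint torques, N m; "tcp_pos": TCP position; "tool_rot": TCP orientation; "force": force on the tool from outside, world axes, zero at the start; "ft_torque": the same for the moment, N m; "finger_gap": opening from 0.0 (shut) to 1.0 (fully open).
Only numpy, scipy, OpenCV 4.12 (cv2) and the standard library are available. Lean on these libraries where they do the work, as an engineer would, in place of code of your own. Each camera call takes 0.05 s, during which the arm holds its last target.

## Working session

There is one attempt and no reset: what is moved stays moved. The work goes in short steps, Python scripts to look and compute and a shell command to move; the robot and the scene stay as the last step left them, time stands still between calls to the robot, and variables do not carry over. Pictures are saved under pics/ and viewed, and the job is handed in when it is done.

```bash
ls; mkdir -p pics; cat > h.py <<'E'
import numpy as np, cv2
from station import manip
def snap(name,fn):
    s=manip.snapshot(name); cv2.imwrite('pics/'+fn+'.png',s['pixels'][:,:,::-1]); np.savez('pics/'+fn+'.npz',K=s['camera_matrix'],R=s['R'],t=s['t'],p=s['pixels']); return s
def crop(fn,x0,y0,x1,y1,k,out):
    p=cv2.imread('pics/'+fn+'.png')[y0:y1,x0:x1]; cv2.imwrite('pics/'+out+'.png',cv2.resize(p,None,fx=k,fy=k,interpolation=cv2.INTER_CUBIC))
def cal(fn):
    d=np.load('pics/'+fn+'.npz'); return d['K'],d['R'],np.ravel(d['t'])
def proj(fn,X):
    K,R,t=cal(fn); c=np.atleast_2d(X)@R.T+t; u=c@K.T; return u[:,:2]/u[:,2:]
def onz(fn,uv,z):
    K,R,t=cal(fn); C=-R.T@t; d=R.T@np.linalg.solve(K,[uv[0],uv[1],1.]); return C+d*(z-C[2])/d[2]
def tri(obs):
    A=[];b=[]
    for fn,uv in obs:
        K,R,t=cal(fn); P=K@np.c_[R,t]
        for i in (0,1):
            r=uv[i]*P[2]-P[i]; r=r/np.linalg.norm(r[:3]); A.append(r[:3]); b.append(-r[3])
    A=np.array(A);b=np.array(b); X=np.linalg.lstsq(A,b,rcond=None)[0]; return X, np.abs(A@X-b).max()
E
python3 - <<'E'
from h import *
for n in('scene','top','wrist'):
    snap(n,n+'0'); K,R,t=cal(n+'0'); print(n,np.round(-R.T@t,3),np.round(R,2).tolist(),K[0,0])
s=manip.sense(); print(s)
E
```

```text
pics
scene [0.105 0.892 0.63 ] [[-0.92, -0.4, -0.03], [-0.18, 0.46, -0.87], [0.36, -0.79, -0.49]] 367.97138885861904
top [0.322 0.016 1.189] [[0.02, -1.0, 0.02], [-0.98, -0.02, -0.19], [0.19, -0.02, -0.98]] 383.61603378518174
wrist [0.196 0.597 0.372] [[0.42, 0.91, -0.0], [0.87, -0.4, 0.28], [0.25, -0.12, -0.96]] 292.09548462597326
{'t': 0.15, 'q': array([ 9.63477541e-01,  5.28240724e-01,  1.43358177e+00,  1.40669991e-05,
        1.18140020e+00, -1.78493692e-01]), 'qd': array([-0.00121021, -0.00228023, -0.00201972, -0.00231463,  0.00140254,
       -0.00068585]), 'tau': array([ 7.70751303e-04, -4.42745948e+01, -1.78275293e+01, -2.01613748e-04,
        5.57462874e-03, -4.17995196e-06]), 'tcp_pos': array([0.2594998 , 0.56793231, 0.19397412]), 'tool_rot': array([ 0.14992473,  0.69113941, -0.15098599,  0.6906896 ]), 'force': array([ 0.585918  , -0.33407334,  0.63595509]), 'ft_torque': array([-0.02117633,  0.02948975, -0.02496772]), 'finger_gap': 1.001064166189926}
```

View pics/scene0.png

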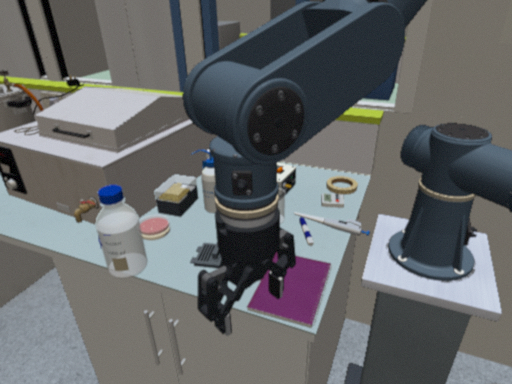

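View pics/top0.png

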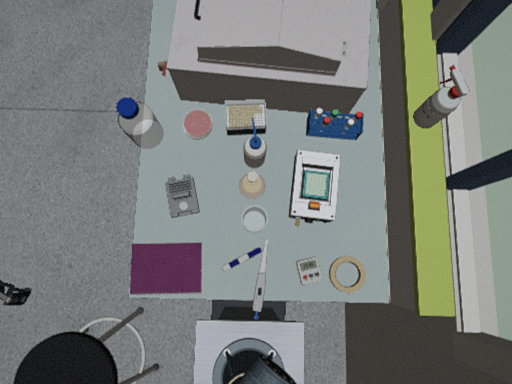

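View pics/wrist0.png

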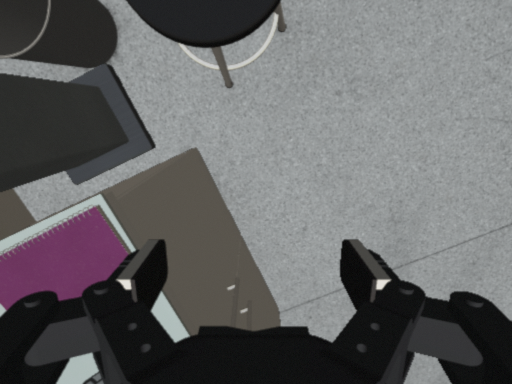

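The top view shows the cover at about (182,197), with the pump at (315,187). The wash bottle, flask and beaker stand between them in a column near x≈254. I'll enlarge the cover and the pump.

```bash
python3 - <<'E'
from h import *
crop('top0',150,165,225,225,10,'c1'); crop('top0',275,140,355,235,7,'c2')
for uv,z in (((182,197),0.02),((315,187),.08),((255,150),0),((251,185),0),((254,219),0)): print(uv,onz('top0',uv,z).round(3))
E
```

```text
(182, 197) [0.513 0.219 0.02 ]
(315, 187) [ 0.542 -0.182  0.08 ]
(255, 150) [ 0.675 -0.003  0.   ]
(251, 185) [0.56  0.007 0.   ]
(254, 219) [ 0.452 -0.005  0.   ]
```

View pics/c1.png

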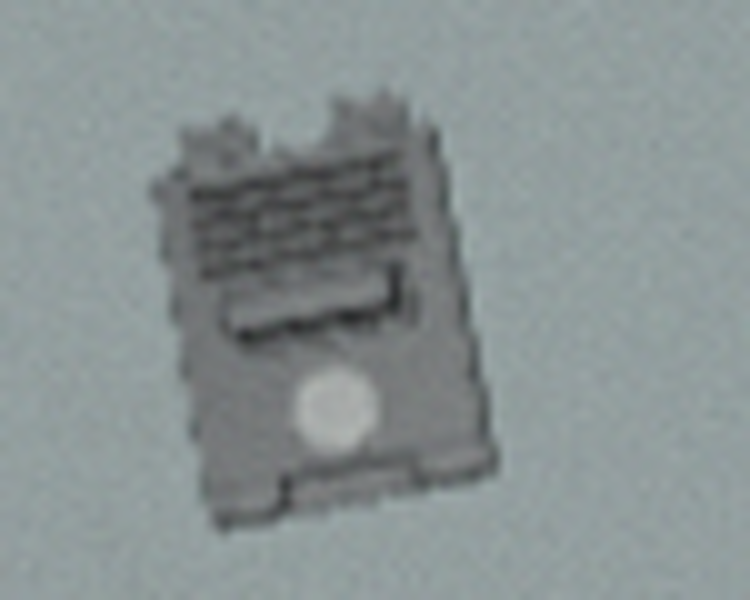

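View pics/c2.png

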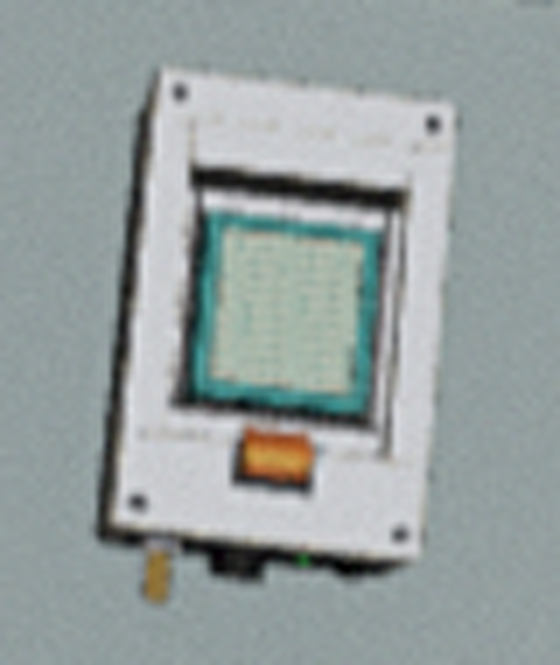

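```bash
cat >> h.py <<'E'
from scipy.spatial.transform import Rotation as Ro
def plan(X,yaw_y=None,cmd=None):
    """X target TCP; yaw_y: world yaw(deg) wanted for tool y axis (mod 180)"""
    s=manip.sense(); R=Ro.from_quat(s['tool_rot']).as_matrix()
    p=np.array(cmd if cmd is not None else s['tcp_pos'])
    print('tool x,y,z',R.T.round(3).tolist(),'yawY',np.degrees(np.arctan2(R[1,1],R[0,1])).round(2),'q',s['q'].round(2),'F',s['force'].round(1),'tcp',s['tcp_pos'].round(4),'gap',round(s['finger_gap'],3),'t',s['t'])
    if X is not None: print('lin cm',(R.T@(np.array(X)-p)*100).round(2))
    if yaw_y is not None:
        y=np.degrees(np.arctan2(R[1,1],R[0,1])); d=(yaw_y-y+90)%180-90; print('twist rad',round(-np.radians(d),4),' (world yaw change deg',round(d,2),')')
E
python3 - <<'E'
from h import *
o=lambda p:(275+p[0]/7-.5,140+p[1]/7-.5)
P=np.array([onz('top0',o(p),.08) for p in ((160,68),(455,103),(420,557),(112,522))])
print(P.round(4),P.mean(0).round(4)); 
for a,b in((3,0),(2,1),(1,0),(2,3)): d=P[b]-P[a]; print(np.linalg.norm(d).round(4),np.degrees(np.arctan2(d[1],d[0])).round(2))
o=lambda p:(150+p[0]/10-.5,165+p[1]/10-.5)
for p,z in(((337,408),.012),((230,330),.034),((395,295),.034),((212,525),.012),((495,470),.012)): print(p,onz('top0',o(p),z).round(4))
plan([.54,-.18,.3],82)
E
```

```text
[[ 0.6571 -0.1292  0.08  ]
 [ 0.645  -0.2564  0.08  ]
 [ 0.4486 -0.2378  0.08  ]
 [ 0.4602 -0.1092  0.08  ]] [ 0.5527 -0.1832  0.08  ]
0.1979 -5.79
0.1972 -5.43
0.1278 84.57
0.1291 84.85
(337, 408) [0.488 0.215 0.012]
(230, 330) [0.508 0.245 0.034]
(395, 295) [0.52   0.1956 0.034 ]
(212, 525) [0.4509 0.2511 0.012 ]
(495, 470) [0.4699 0.1655 0.012 ]
tool x,y,z [[-0.001, -0.001, -1.0], [0.416, 0.909, -0.002], [0.909, -0.416, -0.0]] yawY 65.43 q [ 0.96  0.53  1.43  0.    1.18 -0.18] F [ 0.6 -0.3  0.6] tcp [0.2595 0.5679 0.194 ] gap 1.001 t 0.15
lin cm [-10.53 -56.37  56.61]
twist rad -0.2892  (world yaw change deg 16.57 )
```

```bash
python3 -m jog '{"linear":[[-8.6,0,0],[-8.6,0,0],[-8.6,-56,58],[-8.6,-56,58],[-8.6,-56,58],[-8.6,-56,58],[-8.6,-56,58],[-8.6,-56,58],[-8.6,-56,58],[-8.6,-56,58],[-8.6,-56,58],[-8.6,-56,58],[-8.6,-56,58],[-8.6,-56,58],[-8.6,-56,58],[-8.6,-56,58],[-8.6,-56,58],[-8.6,-56,58],[-8.6,-56,58],[-8.6,-56,58]],"twist":[0,0,-0.336,-0.336,-0.336,-0.336,-0.336,-0.336,-0.336,-0.336,-0.336,-0.336,-0.336,-0.336,-0.336,-0.336,-0.336,-0.336,-0.336,-0.336],"claw":[-1,-1,-1,-1,-1,-1,-1,-1,-1,-1,-1,-1,-1,-1,-1,-1,-1,-1,-1,-1]}'
python3 - <<'E'
from h import *
plan([.553,-.183,.26],84.7)
E
```

```text
t: 1.82
tcp_pos: [0.5335, -0.1305, 0.2803]
tool_rot: [0.033, 0.707, -0.033, 0.706]
force: [0.7, 0.5, 0.5]
finger_gap: -0.004
tool x,y,z [[-0.0, 0.0, -1.0], [0.093, 0.996, 0.0], [0.996, -0.093, -0.001]] yawY 84.65 q [-0.44  0.33  1.51  0.    1.3  -1.92] F [0.7 0.5 0.5] tcp [ 0.5335 -0.1305  0.2803] gap -0.004 t 1.8167
lin cm [ 2.02 -5.05  2.43]
twist rad -0.0008  (world yaw change deg 0.05 )
```

```bash
python3 -m jog '{"linear":[[1,-5,2.4],[1,-5,2.4],[1,-5,2.4],[1,-5,2.4]],"twist":[0,0,0,0],"claw":[-1,-1,-1,-1]}'
python3 - <<'E'
from h import *
snap('wrist','wr1'); snap('scene','sc1'); plan([.553,-.183,.26],84.7)
E
```

```text
t: 2.15
tcp_pos: [0.552, -0.1804, 0.2695]
tool_rot: [0.034, 0.707, -0.033, 0.705]
force: [-0.6, 0.6, -0.6]
finger_gap: 0.001
tool x,y,z [[-0.001, 0.001, -1.0], [0.092, 0.996, 0.001], [0.996, -0.092, -0.001]] yawY 84.74 q [-0.51  0.39  1.45  0.    1.3  -1.99] F [-0.4  0.5  0.8] tcp [ 0.5519 -0.1788  0.2704] gap 0.004 t 2.25
lin cm [ 1.04 -0.41  0.15]
twist rad 0.0007  (world yaw change deg -0.04 )
```

View pics/wr1.png

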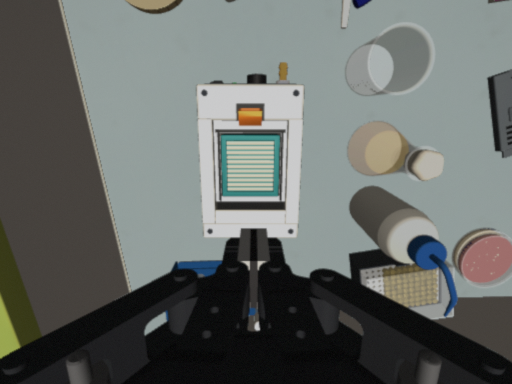

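View pics/sc1.png

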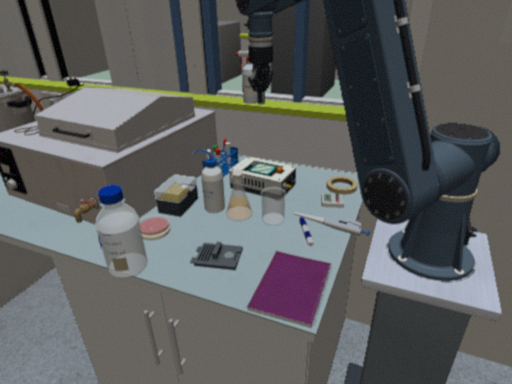

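The wrist view shows the pump deck upright, with corners near (198,86), (303,86), (299,236) and (203,237). The amber catch is at (250,116) and the filter at (250,165). I'll enlarge it for corners and heights.

```bash
python3 - <<'E'
from h import *
crop('wr1',190,75,310,245,4.5,'c3') if 0 else crop('wr1',190,75,310,160,6.5,'c3'); crop('wr1',190,160,310,245,6.5,'c4')
E
```

```text
(no output)
```

View pics/c3.png

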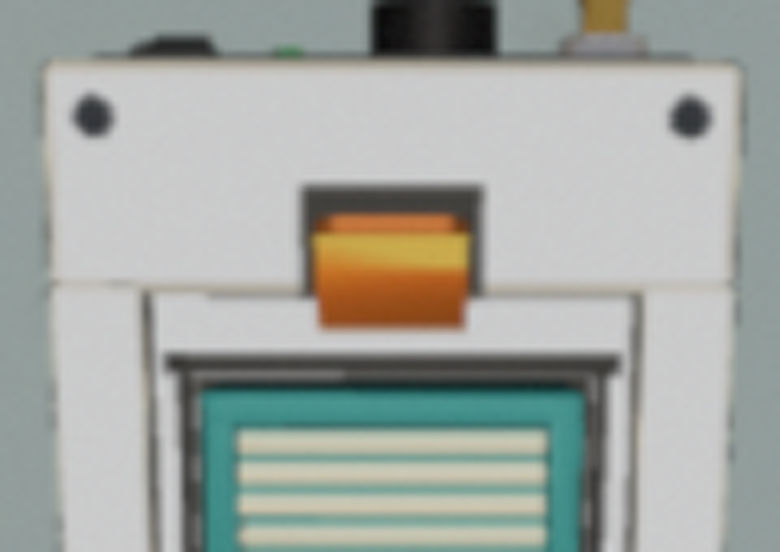

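View pics/c4.png

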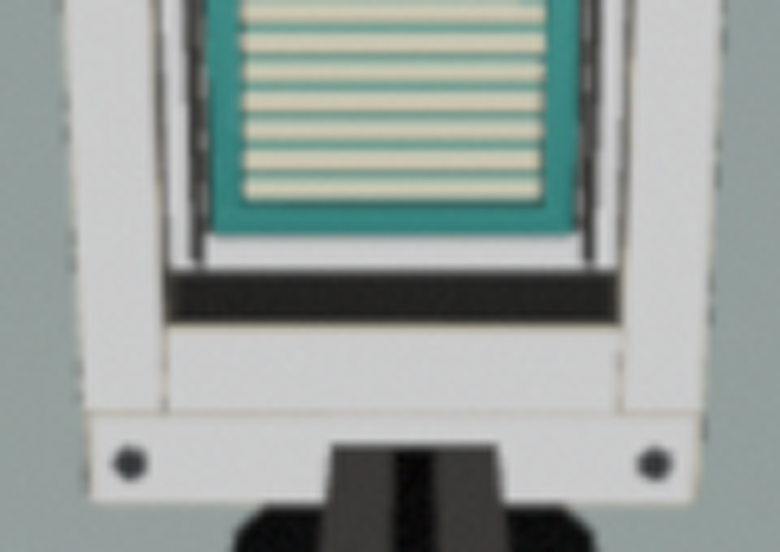

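```bash
python3 - <<'E'
from h import *
w=lambda p,y0:(190+p[0]/6.5-.5+.5/6.5*0,y0+p[1]/6.5-.5)
o=lambda p:(275+p[0]/7-.5,140+p[1]/7-.5)
W={'NR':w((93,116),75),'NL':w((690,117),75),'FR':w((130,462),160),'FL':w((655,462),160)}
T={'FL':o((180,92)),'FR':o((432,125)),'NR':o((400,535)),'NL':o((138,502))}
for k in W: print(k,tri([('wr1',W[k]),('top0',T[k])]),onz('wr1',W[k],.08).round(4),onz('top0',T[k],.08).round(4))
for fn,D in(('wr1',W),('top0',T)):
  P={k:onz(fn,D[k],.08) for k in D}; c=sum(P.values())/4
  d=P['FL']+P['FR']-P['NL']-P['NR']; e=P['FL']-P['FR']+P['NL']-P['NR']
  print(fn,c.round(4),np.linalg.norm(d)/2,np.degrees(np.arctan2(d[1],d[0])),np.degrees(np.arctan2(e[1],e[0])))
a=onz('wr1',w((165,323),160),.08);b=onz('wr1',w((620,323),160),.08);print('ledge',a,b,(a+b)/2)
# filter frame corners
for p,y0 in(((203,390),75),((586,390),75),((213,235),160),((577,235),160)): print([onz('wr1',w(p,y0),z).round(4).tolist() for z in(.073,.080)])
print('catch',onz('wr1',w((393,327),75),.0745))
E
```

```text
NR (array([ 0.45863828, -0.23124041,  0.07198021]), np.float64(0.00010433002446758044)) [ 0.4592 -0.2299  0.08  ] [ 0.4576 -0.2296  0.08  ]
NL (array([ 0.46943089, -0.12038313,  0.07665346]), np.float64(0.0001385753730597239)) [ 0.4697 -0.1208  0.08  ] [ 0.4688 -0.1201  0.08  ]
FR (array([ 0.63234974, -0.244689  ,  0.08979519]), np.float64(0.0006655200207611178)) [ 0.6367 -0.2473  0.08  ] [ 0.6349 -0.2463  0.08  ]
FL (array([ 0.64648162, -0.13779738,  0.08114265]), np.float64(0.00023206595739722058)) [ 0.6472 -0.1378  0.08  ] [ 0.6466 -0.1378  0.08  ]
wr1 [ 0.5532 -0.184   0.08  ] 0.17836419861299338 -5.539096709483913 84.50262845952935
top0 [ 0.552  -0.1834  0.08  ] 0.17834267182669009 -5.551696080165424 83.9974801673131
ledge [ 0.60683371 -0.2360045   0.08      ] [ 0.61574447 -0.14312639  0.08      ] [ 0.61128909 -0.18956545  0.08      ]
[[0.5108, -0.2168, 0.073], [0.5103, -0.216, 0.08]]
[[0.5178, -0.1427, 0.073], [0.5172, -0.1432, 0.08]]
[[0.5911, -0.2248, 0.073], [0.5891, -0.2239, 0.08]]
[[0.5983, -0.1501, 0.073], [0.5961, -0.1506, 0.08]]
catch [ 0.50231142 -0.17885132  0.0745    ]
```

Both views agree: the deck is at 0.080 m, the bay centre at (0.5526, −0.1837) and the yaw at −5.5°. Next I push the filter.

```bash
python3 -m jog '{"linear":[[4,-0.4,0.1],[8,-0.4,0.1],[12,-0.4,0.1],[15.5,-0.4,0.1],[17.5,-0.4,0.1],[18.5,-0.4,0.1],[18.5,-0.4,0.1]],"twist":[0,0,0,0,0,0,0],"claw":[-1,-1,-1,-1,-1,-1,-1]}'

```

```text
t: 2.83
tcp_pos: [0.5518, -0.1821, 0.0839]
tool_rot: [0.033, 0.708, -0.031, 0.705]
force: [0.8, -0.3, -0.1]
finger_gap: -0.001
```

```bash
python3 -m jog '{"linear":[[0.3,0,0],[0.6,0,0],[0.8,0,0],[1.0,0,0],[1.2,0,0],[1.4,0,0],[1.6,0,0],[1.7,0,0],[1.8,0,0],[1.8,0,0]],"twist":[0,0,0,0,0,0,0,0,0,0],"claw":[-1,-1,-1,-1,-1,-1,-1,-1,-1,-1]}'

```

```text
t: 3.67
tcp_pos: [0.5532, -0.1845, 0.0672]
tool_rot: [0.033, 0.706, -0.033, 0.706]
force: [-0.3, 0.2, 0.2]
finger_gap: 0.003
```

```bash
python3 -m jog '{"linear":[[0.1,0,0],[0.2,0,0],[0.3,0,0],[0.35,0,0]],"twist":[0,0,0,0],"claw":[-1,-1,-1,-1]}'

```

```text
t: 4.0
tcp_pos: [0.5533, -0.1845, 0.0639]
tool_rot: [0.033, 0.706, -0.033, 0.706]
force: [-0.4, 0.1, 0.2]
finger_gap: 0.001
```

```bash
python3 -m jog '{"linear":[[0.1,0,0],[0.2,0,0],[0.3,0,0]],"twist":[0,0,0],"claw":[-1,-1,-1]}'
python3 - <<'E'
from h import *
snap('wrist','wr2'); snap('scene','sc2'); crop('wr2',150,20,350,170,4,'c5'); plan(None); crop('sc2',200,120,320,210,6,'c6')
E
```

```text
t: 4.25
tcp_pos: [0.5533, -0.1845, 0.0609]
tool_rot: [0.033, 0.706, -0.033, 0.706]
force: [-0.0, -0.3, 0.5]
finger_gap: -0.0
tool x,y,z [[-0.0, 0.0, -1.0], [0.093, 0.996, 0.0], [0.996, -0.093, -0.0]] yawY 84.68 q [-0.51  0.65  1.65  0.    0.84 -1.99] F [ 0.  -0.3  0.1] tcp [ 0.5532 -0.1845  0.0608] gap -0.003 t 4.35
```

View pics/wr2.png

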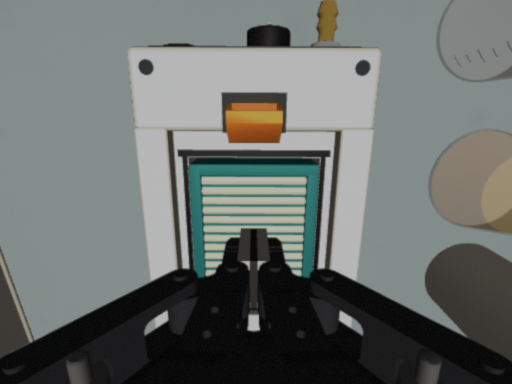

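View pics/c6.png

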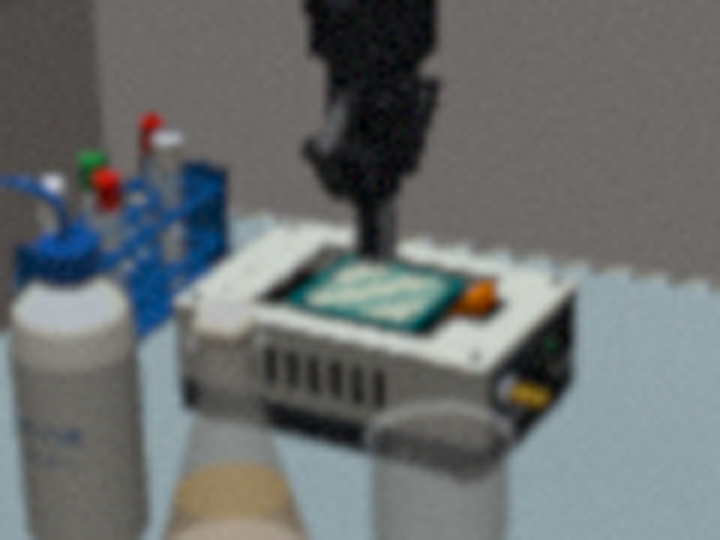

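View pics/c5.png

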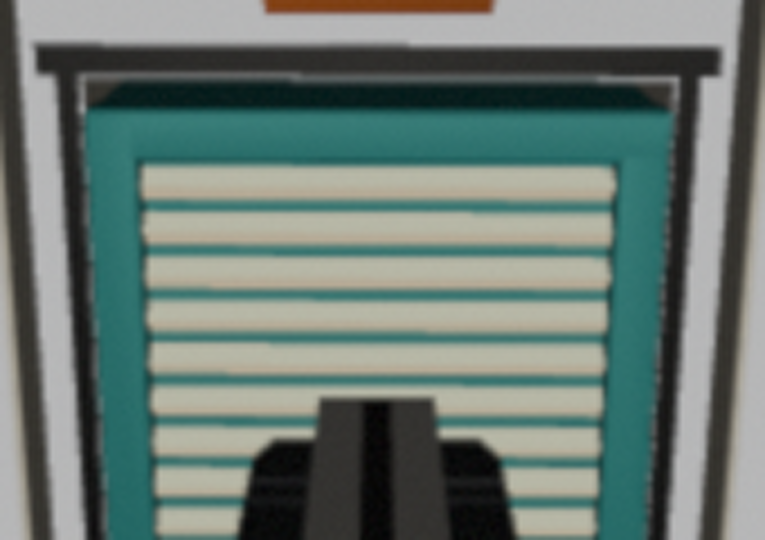

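```bash
python3 - <<'E'
from h import *
w=lambda p:(170+p[0]/4.5-.5,140+p[1]/4.5-.5)
for z in(.064,.068,.073,.076,.080):
  a=onz('wr2',w((88,110)),z);b=onz('wr2',w((670,110)),z); print(z,np.linalg.norm(a-b).round(4),((a+b)/2).round(4))
w=lambda p,y0:(190+p[0]/6.5-.5,y0+p[1]/6.5-.5)
for z in(.064,.068,.073,.076,.080):
  a=onz('wr1',w((203,390),75),z);b=onz('wr1',w((586,390),75),z);c=onz('wr1',w((395,235),160),z); print(z,np.linalg.norm(a-b).round(4),((a+b)/2).round(4),np.linalg.norm((a+b)/2-c))
K,R,t=cal('wr2');print(-R.T@t)
# tip edge
for x in(-.011,-.006,0): 
  X=np.array([.5533+x,-.1845-.09*x,0]); print(x,[proj('wr2',[X+[0,0,z]])[0,1].round(1) for z in(.061,.066,.07,.075,.08,.085)])
E
```

```text
0.064 0.0786 [ 0.5165 -0.1805  0.064 ]
0.068 0.0768 [ 0.5158 -0.1804  0.068 ]
0.073 0.0745 [ 0.5148 -0.1804  0.073 ]
0.076 0.0732 [ 0.5143 -0.1803  0.076 ]
0.08 0.0714 [ 0.5135 -0.1803  0.08  ]
0.064 0.0763 [ 0.5151 -0.1799  0.064 ] 0.08266263254614584
0.068 0.0755 [ 0.5147 -0.1798  0.068 ] 0.0818013664494754
0.073 0.0745 [ 0.5143 -0.1797  0.073 ] 0.08072478382863763
0.076 0.0739 [ 0.5141 -0.1797  0.076 ] 0.08007883425613486
0.08 0.0731 [ 0.5137 -0.1796  0.08  ] 0.07921756815946454
[ 0.48356815 -0.17797164  0.23915873]
-0.011 [np.float64(203.0), np.float64(205.5), np.float64(207.6), np.float64(210.4), np.float64(213.3), np.float64(216.4)]
-0.006 [np.float64(210.3), np.float64(213.0), np.float64(215.3), np.float64(218.2), np.float64(221.4), np.float64(224.7)]
0 [np.float64(219.0), np.float64(221.9), np.float64(224.3), np.float64(227.5), np.float64(230.9), np.float64(234.4)]
```

```bash
python3 - <<'E'
from h import *
crop('sc2',235,130,300,180,12,'c7')
E
```

```text
(no output)
```

View pics/c7.png

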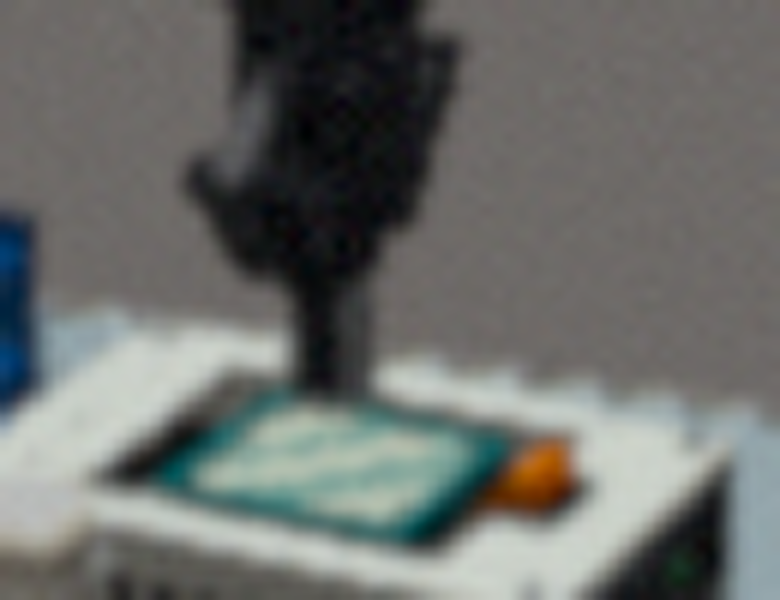

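The reported TCP (z=0.061) is already below the filter's home height, yet the force is zero. Both views show the fingertips ending well above it: scene row 163 where 173 was expected. So the real fingertips are roughly 3–4 cm short of the reported TCP. I'll find contact by force.

```bash
python3 -m jog '{"linear":[[0.3,0,0],[0.6,0,0],[0.9,0,0],[1.2,0,0],[1.2,0,0]],"twist":[0,0,0,0,0],"claw":[-1,-1,-1,-1,-1]}'
python3 - <<'E'
from h import *
snap('scene','sc3'); crop('sc3',235,130,300,180,12,'c8'); plan(None)
E
```

```text
t: 4.77
tcp_pos: [0.5528, -0.1843, 0.0482]
tool_rot: [0.033, 0.707, -0.033, 0.706]
force: [-0.2, 0.5, -0.7]
finger_gap: -0.002
tool x,y,z [[-0.001, 0.001, -1.0], [0.093, 0.996, 0.0], [0.996, -0.093, -0.001]] yawY 84.68 q [-0.51  0.67  1.66  0.    0.81 -1.99] F [0.4 0.3 0.3] tcp [ 0.5529 -0.1843  0.0485] gap 0.003 t 4.8167
```

View pics/c8.png

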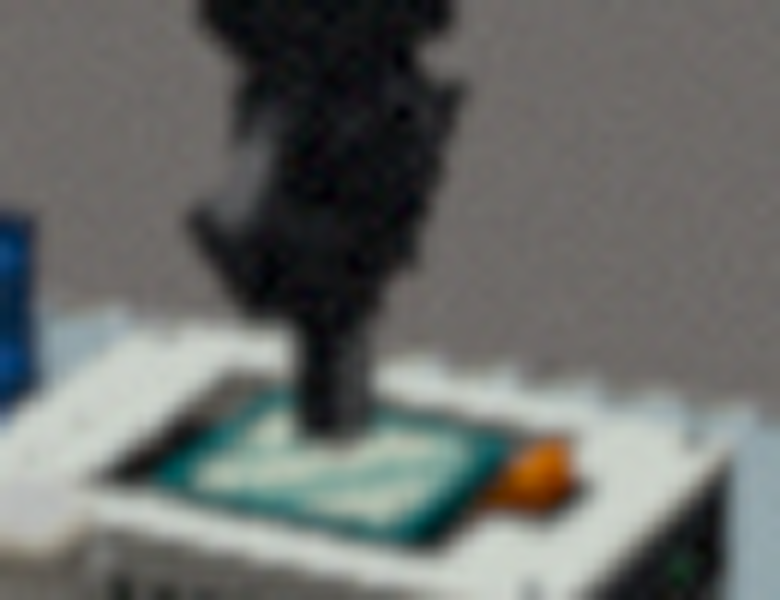

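```bash
python3 -m jog '{"linear":[[0.2,0,0],[0.4,0,0],[0.6,0,0],[0.8,0,0],[1.0,0,0],[1.2,0,0],[1.4,0,0]],"twist":[0,0,0,0,0,0,0],"claw":[-1,-1,-1,-1,-1,-1,-1]}'

```

```text
t: 5.4
tcp_pos: [0.5534, -0.1846, 0.0357]
tool_rot: [0.033, 0.706, -0.033, 0.706]
force: [-2.1, 0.3, 5.9]
finger_gap: 0.003
```

```bash
python3 -m jog '{"linear":[[0.2,0,0],[0.4,0,0],[0.6,0,0]],"twist":[0,0,0],"claw":[-1,-1,-1]}'

```

```text
t: 5.65
tcp_pos: [0.5534, -0.1846, 0.0298]
tool_rot: [0.033, 0.706, -0.033, 0.706]
force: [-1.8, 0.7, 6.1]
finger_gap: -0.0
```

```bash
python3 -m jog '{"linear":[[0.15,0,0],[0.3,0,0],[0.3,0,0]],"twist":[0,0,0],"claw":[-1,-1,-1]}'

```

```text
t: 5.9
tcp_pos: [0.5535, -0.1846, 0.0274]
tool_rot: [0.033, 0.706, -0.033, 0.707]
force: [-2.9, 1.1, 9.2]
finger_gap: -0.003
```

```bash
python3 -m jog '{"linear":[[0.15,0,0],[0.3,0,0],[0.3,0,0]],"twist":[0,0,0],"claw":[-1,-1,-1]}'

```

```text
t: 6.15
tcp_pos: [0.5536, -0.1847, 0.0272]
tool_rot: [0.032, 0.706, -0.033, 0.707]
force: [-6.4, 2.4, 27.7]
finger_gap: -0.002
```

Hard stop reached: the force rose to 27.7 N with no further travel at TCP z=0.0272. The true fingertip is therefore about 37 mm behind the reported TCP. Now I lift and go to view the cover.

```bash
python3 -m jog '{"linear":[[-4,0,0],[-8,0,0],[-12,0,0],[-16,0,0],[-20,0,0],[-20,0,0]],"twist":[0,0,0,0,0,0],"claw":[-1,-1,-1,-1,-1,-1]}'
python3 - <<'E'
from h import *
snap('wrist','wr3'); plan([.519,.222,.24],102.5); crop('wr3',170,60,330,180,5,'c9')
E
```

```text
t: 6.65
tcp_pos: [0.5585, -0.1872, 0.232]
tool_rot: [0.03, 0.701, -0.036, 0.712]
force: [1.6, -1.1, 0.5]
finger_gap: 0.001
tool x,y,z [[0.01, -0.006, -1.0], [0.093, 0.996, -0.005], [0.996, -0.092, 0.011]] yawY 84.69 q [-0.51  0.43  1.5   0.    1.19 -1.99] F [0.4 0.7 0.1] tcp [ 0.5565 -0.1862  0.2282] gap 0.001 t 6.7
lin cm [-1.45 40.29 -7.49]
twist rad -0.3108  (world yaw change deg 17.81 )
```

View pics/c9.png

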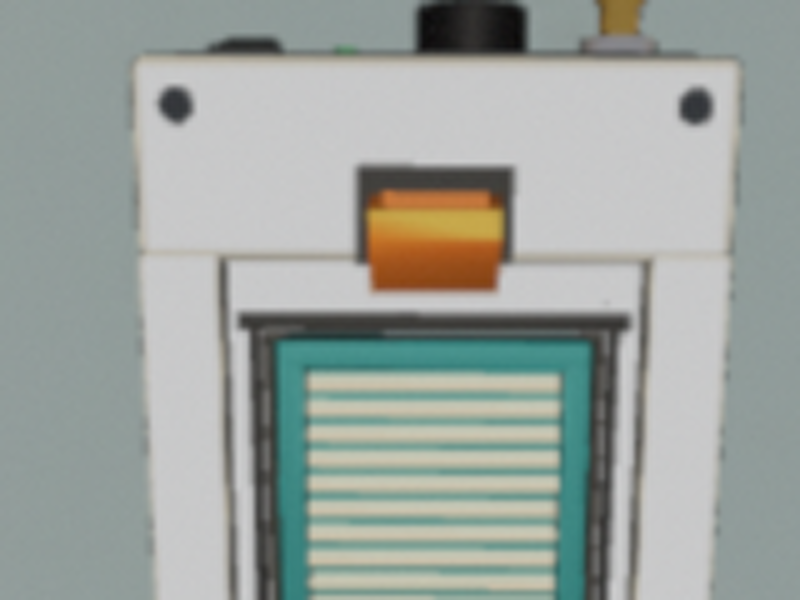

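```bash
python3 - <<'E'
from h import *
w=lambda p:(170+p[0]/5-.5,60+p[1]/5-.5)
for z in(.060,.064,.070,.076):
  a=onz('wr3',w((277,341)),z);b=onz('wr3',w((593,341)),z); print(z,np.linalg.norm(a-b).round(4),((a+b)/2).round(4))
a=onz('wr3',w((175,104)),.08);b=onz('wr3',w((696,105)),.08);print(np.linalg.norm(a-b)) # known screw spacing ~.110
E
python3 -m jog '{"linear":[[-1,0,0],[-1,40.3,-7.2],[-1,40.3,-7.2],[-1,40.3,-7.2],[-1,40.3,-7.2],[-1,40.3,-7.2],[-1,40.3,-7.2],[-1,40.3,-7.2],[-1,40.3,-7.2],[-1,40.3,-7.2],[-1,40.3,-7.2],[-1,40.3,-7.2],[-1,40.3,-7.2],[-1,40.3,-7.2],[-1,40.3,-7.2]],"twist":[0,-0.311,-0.311,-0.311,-0.311,-0.311,-0.311,-0.311,-0.311,-0.311,-0.311,-0.311,-0.311,-0.311,-0.311],"claw":[-1,-1,-1,-1,-1,-1,1,1,1,1,1,1,1,1,1]}'
python3 - <<'E'
from h import *
snap('wrist','wr4'); snap('top','top1'); plan([.519,.222,.24],102.5)
E
```

```text
0.06 0.074 [ 0.5145 -0.1799  0.06  ]
0.064 0.0732 [ 0.5142 -0.1799  0.064 ]
0.07 0.0719 [ 0.5137 -0.1799  0.07  ]
0.076 0.0706 [ 0.5132 -0.1799  0.076 ]
0.10990187718526541
t: 7.95
tcp_pos: [0.5187, 0.222, 0.2321]
tool_rot: [-0.077, 0.704, 0.076, 0.702]
force: [0.3, 0.2, 1.0]
finger_gap: 0.997
tool x,y,z [[-0.001, -0.0, -1.0], [-0.214, 0.977, -0.0], [0.977, 0.214, -0.001]] yawY 102.37 q [ 0.21  0.4   1.54 -0.    1.2  -1.58] F [-0.3  1.3 -0.3] tcp [0.5191 0.2218 0.2326] gap 0.996 t 8.05
lin cm [-0.74  0.02 -0.01]
twist rad -0.0023  (world yaw change deg 0.13 )
```

View pics/wr4.png

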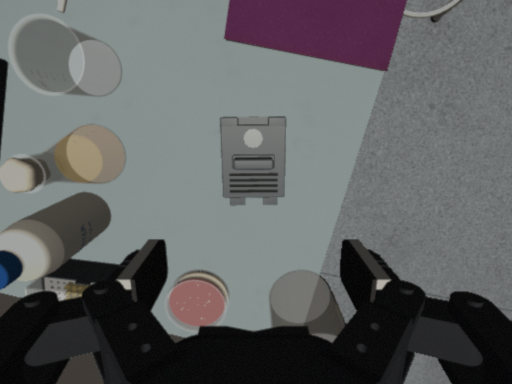

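The filter top now measures about 0.060–0.064 m, so it is home. The wrist view shows the cover with its plate corners at (220,118)–(286,198), the pad at (253,138) and the rib at (253,163). I'll enlarge it.

```bash
python3 - <<'E'
from h import *
crop('wr4',205,105,300,215,5.4,'c10') if 0 else crop('wr4',210,110,298,176,9,'c10')
crop('wr4',210,150,298,216,9,'c11')
E
```

```text
(no output)
```

View pics/c10.png

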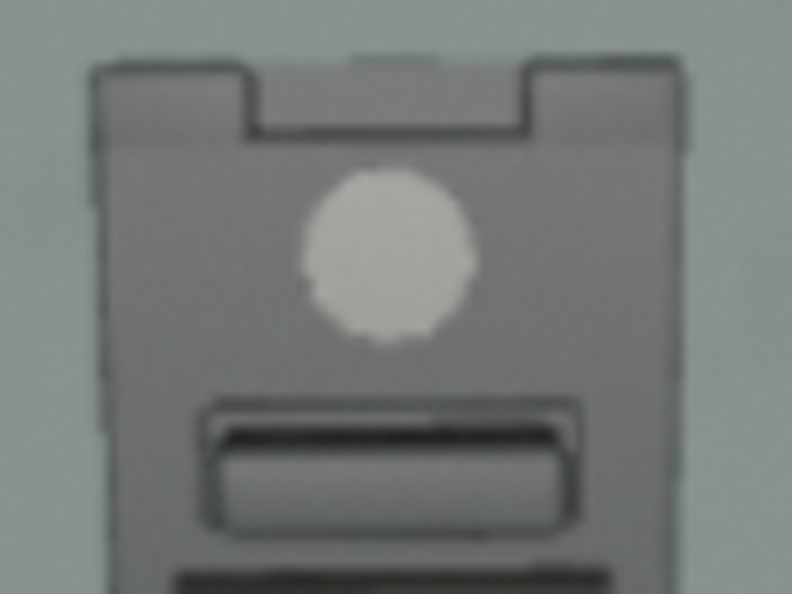

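View pics/c11.png

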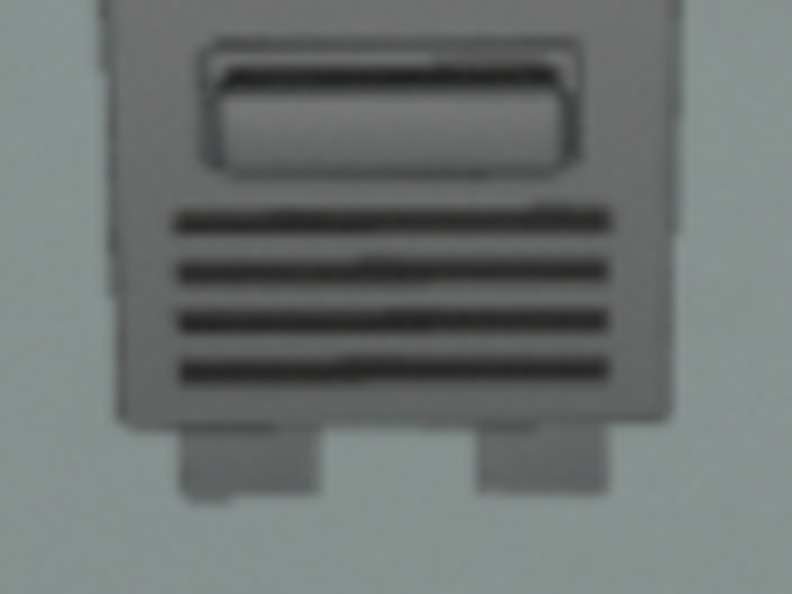

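```bash
python3 - <<'E'
from h import *
w=lambda p,y0=110:(210+p[0]/9-.5,y0+p[1]/9-.5)
o=lambda p:(150+p[0]/10-.5,165+p[1]/10-.5)
print('pad',tri([('wr4',w((389,254))),('top0',o((337,408)))]),onz('wr4',w((389,254)),.012),onz('top0',o((337,408)),.012))
print('rib',tri([('wr4',w((392,490))),('top0',o((312,298)))]),onz('wr4',w((392,490)),.034),onz('top0',o((312,298)),.034))
A={'lipL':((92,68),110,.012),'lipR':((682,62),110,.012),'frL':((118,428),150,.012),'frR':((672,418),150,.012),'ribL':((218,450),110,.034),'ribR':((568,450),110,.034),'t1':((182,498),150,.004),'t2':((607,492),150,.004)}
P={k:onz('wr4',w(a[0],a[1]),a[2]) for k,a in A.items()}
for k in P: print(k,P[k].round(4))
f=lambda a,b:(np.linalg.norm(P[b]-P[a]).round(4),np.degrees(np.arctan2(*(P[b]-P[a])[1::-1])).round(2))
for a,b in(('lipL','lipR'),('frL','frR'),('lipL','frL'),('lipR','frR'),('ribL','ribR'),('t1','t2')): print(a,b,f(a,b))
c=(P['lipL']+P['lipR']+P['frL']+P['frR'])/4;print('plate c',c)
E
```

```text
pad (array([0.48827645, 0.21500667, 0.01158101]), np.float64(0.00019861777740104447)) [0.48843867 0.21493673 0.012     ] [0.4880151  0.21499333 0.012     ]
rib (array([0.52060516, 0.22253259, 0.02425984]), np.float64(0.0004511583208054448)) [0.51928633 0.22218676 0.034     ] [0.51848918 0.22075218 0.034     ]
lipL [0.4714 0.1665 0.012 ]
lipR [0.452 0.251 0.012]
frL [0.5794 0.1909 0.012 ]
frR [0.5589 0.2763 0.012 ]
ribL [0.519  0.1964 0.034 ]
ribR [0.5081 0.2458 0.034 ]
t1 [0.5914 0.203  0.004 ]
t2 [0.5755 0.2704 0.004 ]
lipL lipR (np.float64(0.0867), np.float64(102.98))
frL frR (np.float64(0.0878), np.float64(103.49))
lipL frL (np.float64(0.1106), np.float64(12.73))
lipR frR (np.float64(0.1098), np.float64(13.32))
ribL ribR (np.float64(0.0505), np.float64(102.41))
t1 t2 (np.float64(0.0692), np.float64(103.26))
plate c [0.51541852 0.22117935 0.012     ]
```

```bash
python3 -m jog '{"linear":[[4,0,0],[8,0,0],[12,0,0],[16,0,0],[20,0,0],[22.5,0,0],[24.5,0,0],[24.5,0,0]],"twist":[-0.011,-0.011,-0.011,-0.011,-0.011,-0.011,-0.011,-0.011],"claw":[1,1,1,1,1,1,1,1]}' 25
python3 - <<'E'
from h import *
snap('wrist','wr5'); snap('scene','sc5'); plan([.5194,.2221,-.026],103); crop('sc5',180,200,280,290,8,'c12')
E
```

```text
t: 8.72
tcp_pos: [0.5162, 0.2213, -0.016]
tool_rot: [-0.08, 0.706, 0.08, 0.7]
force: [0.0, 0.6, 0.7]
finger_gap: 1.001
tool x,y,z [[-0.001, -0.0, -1.0], [-0.226, 0.974, -0.0], [0.974, 0.226, -0.001]] yawY 103.03 q [ 0.21  0.76  1.72 -0.    0.66 -1.59] F [ 0.3  0.1 -0.2] tcp [ 0.5191  0.2224 -0.0123] gap 1.0 t 8.8167
lin cm [ 1.37 -0.03  0.02]
twist rad 0.0006  (world yaw change deg -0.03 )
```

View pics/wr5.png

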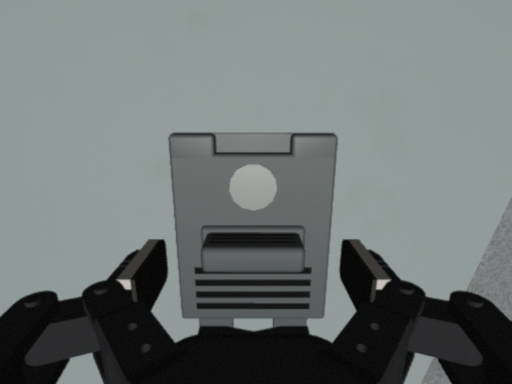

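View pics/c12.png

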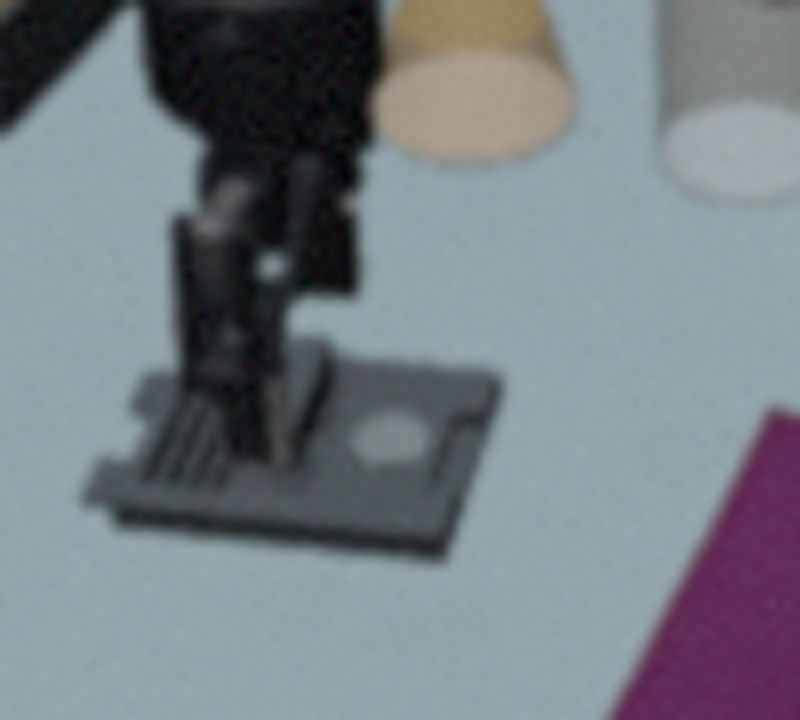

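The fingers straddle the rib, with the near finger in front of its end. The rib sits at wrist (253,252), centred between the pads. I go down a little more and close.

```bash
python3 -m jog '{"linear":[[0.6,0,0],[1.3,0,0],[1.3,0,0],[1.3,0,0],[1.3,0,0],[1.3,0,0],[1.3,0,0],[1.3,0,0],[1.3,0,0],[1.3,0,0],[1.3,0,0]],"twist":[0,0,0,0,0,0,0,0,0,0,0],"claw":[0.8,0.4,0.3,0.1,0,-0.2,-0.2,-0.2,-0.2,-0.2,-0.2]}' 25
python3 - <<'E'
from h import *
snap('wrist','wr6'); snap('scene','sc6'); plan(None); crop('sc6',180,200,280,290,8,'c13')
E
```

```text
t: 9.73
tcp_pos: [0.5193, 0.2235, -0.0244]
tool_rot: [-0.081, 0.702, 0.081, 0.703]
force: [-1.1, -0.5, 6.4]
finger_gap: 0.597
tool x,y,z [[0.001, 0.0, -1.0], [-0.227, 0.974, -0.0], [0.974, 0.227, 0.001]] yawY 103.14 q [ 0.21  0.78  1.73 -0.    0.63 -1.59] F [-0.8 -1.1  6.2] tcp [ 0.5194  0.2235 -0.0243] gap 0.597 t 9.8333
```

View pics/wr6.png

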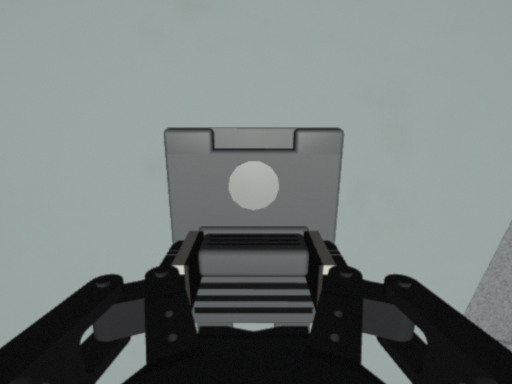

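View pics/c13.png

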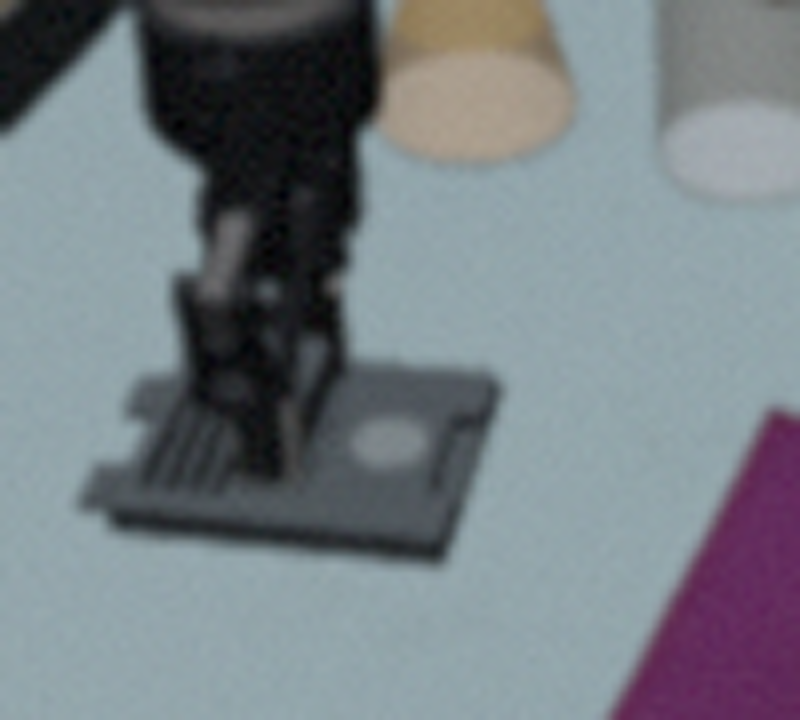

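Contact force is 6 N up, so the tips are on the plate or the closing pads are rubbing the rib. I ease open, rise 3 mm and regrip, which leaves room to tilt.

```bash
python3 -m jog '{"linear":[[0,0,0],[0,0,0],[0,0,0]],"twist":[0,0,0],"claw":[0.4,0.4,0.4]}' 25
python3 -m jog '{"linear":[[-0.3,0,0],[-0.3,0,0],[-0.3,0,0],[-0.3,0,0],[-0.3,0,0]],"twist":[0,0,0,0,0],"claw":[0.4,0.2,-0.2,-0.2,-0.2]}' 25
```

```text
t: 10.08
tcp_pos: [0.5187, 0.2234, -0.0253]
tool_rot: [-0.081, 0.703, 0.081, 0.702]
force: [-0.6, 0.5, 0.1]
finger_gap: 0.697
t: 10.5
tcp_pos: [0.519, 0.2234, -0.0216]
tool_rot: [-0.081, 0.702, 0.081, 0.703]
force: [-0.8, 0.3, 5.0]
finger_gap: 0.602
```

```bash
python3 -m jog '{"linear":[[-0.3,0,0],[-0.8,0,0],[-1.5,0,0],[-2.5,0,0],[-4,0,0],[-5.5,0,0],[-6,0,0],[-6,0,0]],"twist":[0,0,0,0,0,0,0,0],"claw":[-0.2,-0.2,-0.2,-0.2,-0.2,-0.2,-0.2,-0.2]}' 25
python3 - <<'E'
from h import *
snap('wrist','wr7'); snap('scene','sc7'); plan(None); crop('sc7',170,160,290,270,6,'c14')
E
```

```text
t: 11.17
tcp_pos: [0.5204, 0.2237, 0.04]
tool_rot: [-0.081, 0.701, 0.081, 0.704]
force: [0.2, 0.4, -2.5]
finger_gap: 0.6
tool x,y,z [[0.0, 0.0, -1.0], [-0.227, 0.974, -0.0], [0.974, 0.227, 0.0]] yawY 103.14 q [ 0.21  0.67  1.71 -0.    0.76 -1.59] F [ 0.1 -0.6 -1.6] tcp [0.5189 0.2234 0.0382] gap 0.597 t 11.2667
```

View pics/wr7.png

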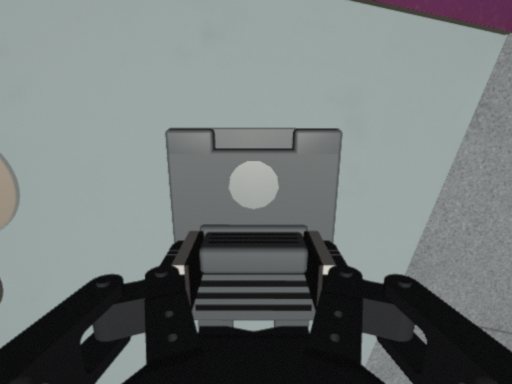

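View pics/c14.png

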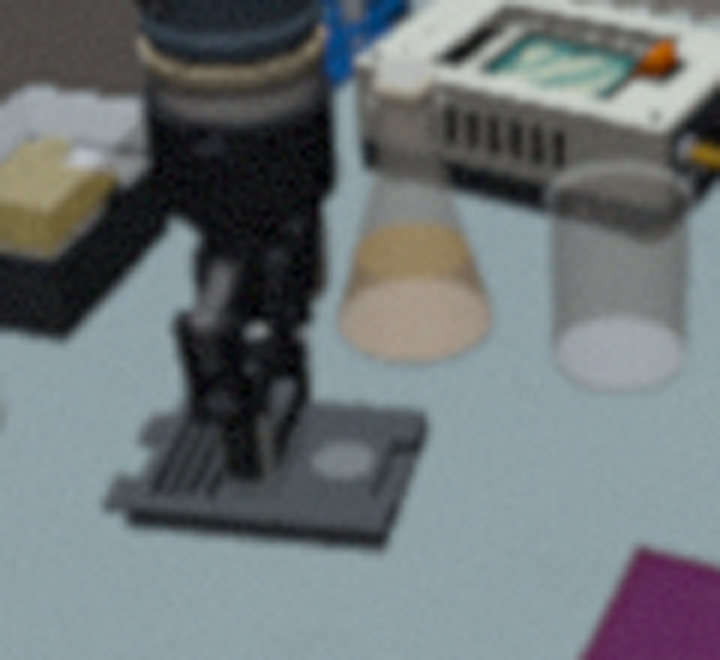

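Lifted cleanly and level, with the tool's jaw axis along the cover's y. The gripper only yaws, so I'll tilt the cover by letting it pivot between the pads: its lip rests on the catch tab while the tongue end goes down. Next I carry it to above the bay.

```bash
python3 - <<'E'
from h import *
plan([.5426,-.1827,.255],84.5)
E
python3 -m jog '{"linear":[[-3,0,0],[-7,0,0],[-11,0,0],[-15,0,0],[-18.5,0,0],[-21,0,0],[-21.7,0,0]],"twist":[0,0,0,0,0,0,0],"claw":[-0.2,-0.2,-0.2,-0.2,-0.2,-0.2,-0.2]}' 25
```

```text
tool x,y,z [[0.0, 0.0, -1.0], [-0.227, 0.974, -0.0], [0.974, 0.227, 0.0]] yawY 103.14 q [ 0.21  0.67  1.71 -0.    0.76 -1.59] F [ 0.1 -0.6 -1.6] tcp [0.5189 0.2234 0.0382] gap 0.597 t 11.2667
lin cm [-21.68 -40.08  -6.91]
twist rad 0.3252  (world yaw change deg -18.64 )
t: 11.85
tcp_pos: [0.5212, 0.224, 0.259]
tool_rot: [-0.081, 0.7, 0.081, 0.705]
force: [1.3, 0.4, -1.0]
finger_gap: 0.597
```

```bash
python3 -m jog '{"linear":[[0,-1.5,-0.3],[0,-4,-0.7],[0,-7,-1.2],[0,-10.5,-1.8],[0,-14,-2.4],[0,-17.5,-3],[0,-21,-3.6],[0,-24.5,-4.2],[0,-28,-4.8],[0,-31.5,-5.4],[0,-35,-6],[0,-37.5,-6.5],[0,-39.2,-6.8],[0,-40,-6.9],[0,-40.1,-6.9],[0,-40.1,-6.9]],"twist":[0,0.03,0.06,0.09,0.12,0.15,0.18,0.21,0.24,0.27,0.3,0.32,0.325,0.325,0.325,0.325],"claw":[-0.2,-0.2,-0.2,-0.2,-0.2,-0.2,-0.2,-0.2,-0.2,-0.2,-0.2,-0.2,-0.2,-0.2,-0.2,-0.2]}' 25
python3 - <<'E'
from h import *
snap('wrist','wr8'); plan([.5426,-.1827,.11],84.5)
E
```

```text
t: 13.18
tcp_pos: [0.5421, -0.182, 0.2534]
tool_rot: [0.035, 0.707, -0.033, 0.705]
force: [0.2, 0.9, -1.4]
finger_gap: 0.603
tool x,y,z [[-0.002, 0.002, -1.0], [0.095, 0.995, 0.002], [0.995, -0.095, -0.002]] yawY 84.55 q [-0.52  0.39  1.49  0.    1.26 -1.99] F [-0.   0.1 -1.3] tcp [ 0.5422 -0.1814  0.2538] gap 0.6 t 13.2333
lin cm [14.38 -0.15  0.08]
twist rad 0.0008  (world yaw change deg -0.05 )
```

View pics/wr8.png

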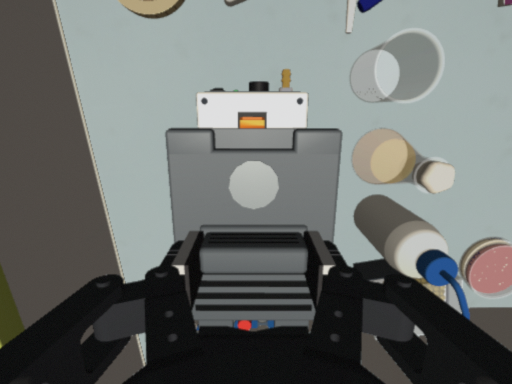

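```bash
python3 -m jog '{"linear":[[3,0,0],[6.5,0,0],[10,0,0],[13,0,0],[15.3,0,0],[16.3,0,0],[16.5,0,0],[16.5,0,0]],"twist":[0,0,0,0,0,0,0,0],"claw":[-0.2,-0.2,-0.2,-0.2,-0.2,-0.2,-0.2,-0.2]}' 25
python3 - <<'E'
from h import *
snap('wrist','wr9'); plan([.5426,-.1827,.0704],84.5); crop('wr9',130,50,380,230,3,'c15'); snap('scene','sc9'); crop('sc9',220,120,300,180,9,'c16')
E
```

```text
t: 13.9
tcp_pos: [0.5432, -0.1819, 0.0901]
tool_rot: [0.033, 0.706, -0.033, 0.706]
force: [-0.5, -0.1, -1.4]
finger_gap: 0.601
tool x,y,z [[0.002, -0.001, -1.0], [0.095, 0.996, -0.001], [0.996, -0.095, 0.002]] yawY 84.57 q [-0.52  0.6   1.66  0.    0.88 -1.99] F [ 0.6 -0.5 -2. ] tcp [ 0.5439 -0.1825  0.0911] gap 0.602 t 13.95
lin cm [ 2.07 -0.03 -0.13]
twist rad 0.0013  (world yaw change deg -0.07 )
```

View pics/c15.png

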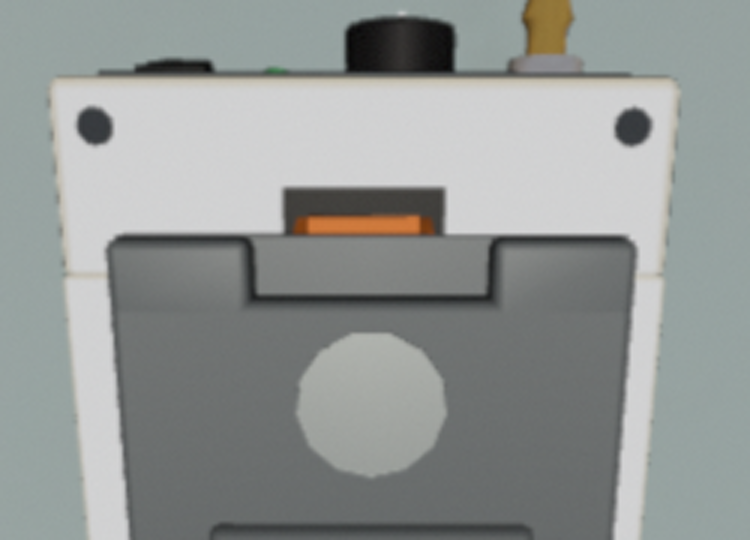

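View pics/c16.png

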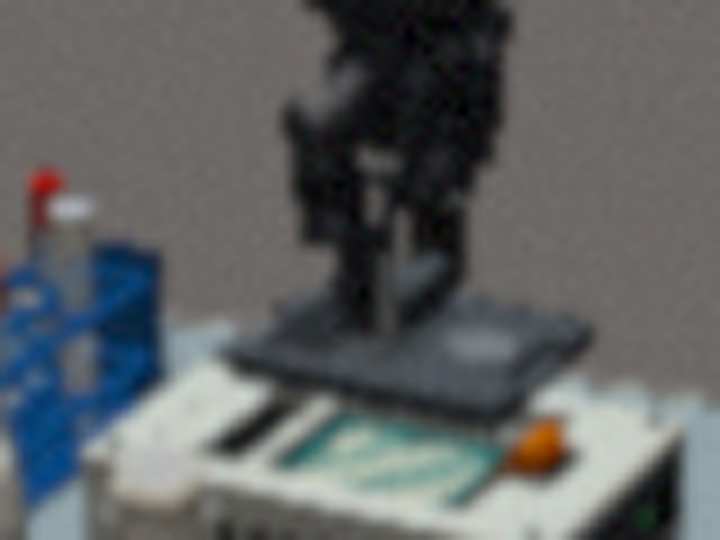

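```bash
python3 - <<'E'
from h import *
w=lambda p:(130+p[0]/3-.33,50+p[1]/3-.33)
a=onz('wr9',w((94,126)),.08);b=onz('wr9',w((633,126)),.08)
ex=np.array([np.cos(np.radians(5.5)),-np.sin(np.radians(5.5)),0]);ey=np.array([-ex[1],ex[0],0])
c=np.array([.5526,-.1837,0])
bc=lambda X:[round(float((X-c)@ex)*1e3,1),round(float((X-c)@ey)*1e3,1)]
print('screws',bc(a),bc(b),bc((a+b)/2))
for p,z in(((112,238),.1239),((633,238),.1239),((253,296),.1239),((492,296),.1239),((371,404),.1239),((300,217),.092),((430,217),.092)): print(p,bc(onz('wr9',w(p),z)))
print(bc(manip.sense()['tcp_pos']))
E
```

```text
screws [-88.8, -55.2] [-88.9, 54.5] [-88.8, -0.3]
(112, 238) [-69.5, -40.7]
(633, 238) [-69.6, 43.5]
(253, 296) [-60.2, -18.3]
(492, 296) [-60.2, 21.0]
(371, 404) [-41.9, 1.2]
(300, 217) [-71.4, -12.7]
(430, 217) [-71.4, 12.7]
[-8.4, -0.1]
```

```bash
python3 -m jog '{"linear":[[0.7,-0.1,0],[1.4,-0.14,0],[2.0,-0.14,0],[2.4,-0.14,0.1],[2.4,-0.14,0.1]],"twist":[0,0,0,0,0],"claw":[-0.2,-0.2,-0.2,-0.2,-0.2]}' 25
python3 - <<'E'
from h import *
snap('wrist','wr10'); plan(None);crop('wr10',130,50,380,230,3,'c17')
E
```

```text
t: 14.42
tcp_pos: [0.5445, -0.1847, 0.0659]
tool_rot: [0.034, 0.706, -0.034, 0.707]
force: [1.3, 0.0, 2.7]
finger_gap: 0.599
tool x,y,z [[0.001, -0.0, -1.0], [0.096, 0.995, -0.0], [0.995, -0.096, 0.001]] yawY 84.5 q [-0.52  0.64  1.67  0.    0.83 -2.  ] F [1.  1.1 1.7] tcp [ 0.5444 -0.1846  0.0662] gap 0.602 t 14.4667
```

View pics/c17.png

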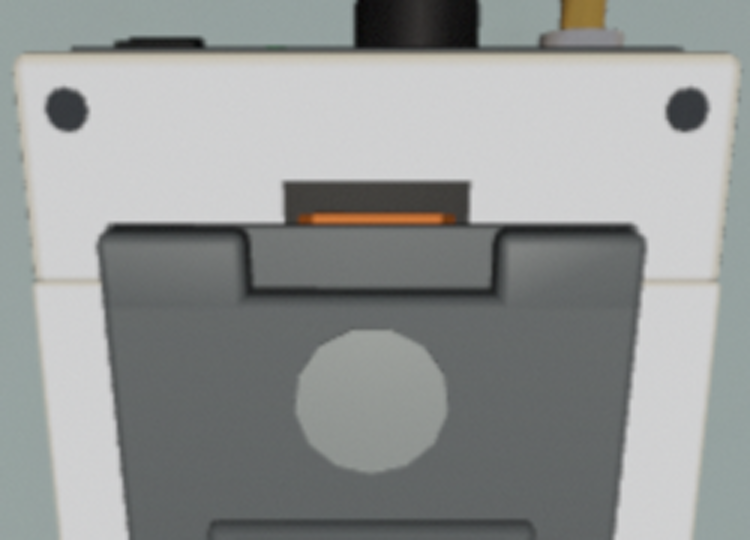

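The tilt is starting: the lip edge rose to crop row 228 and widened to 545 px, at about 4 N. I go on lowering while moving forward.

```bash
python3 -m jog '{"linear":[[0.2,0,0.1],[0.4,0,0.2],[0.6,0,0.3],[0.8,0,0.4],[0.8,0,0.4]],"twist":[0,0,0,0,0],"claw":[-0.2,-0.2,-0.2,-0.2,-0.2]}' 25
python3 - <<'E'
from h import *
snap('wrist','wr11'); plan(None);crop('wr11',130,50,380,230,3,'c18'); snap('scene','sc11'); crop('sc11',220,120,300,180,9,'c19')
E
```

```text
t: 14.88
tcp_pos: [0.5477, -0.1848, 0.0584]
tool_rot: [0.034, 0.706, -0.034, 0.706]
force: [-1.1, -0.6, 6.8]
finger_gap: 0.6
tool x,y,z [[-0.0, -0.0, -1.0], [0.095, 0.995, -0.0], [0.995, -0.095, -0.0]] yawY 84.52 q [-0.52  0.65  1.66 -0.    0.82 -1.99] F [-0.6  0.7  6.9] tcp [ 0.5477 -0.1848  0.0584] gap 0.6 t 14.9333
```

View pics/c18.png

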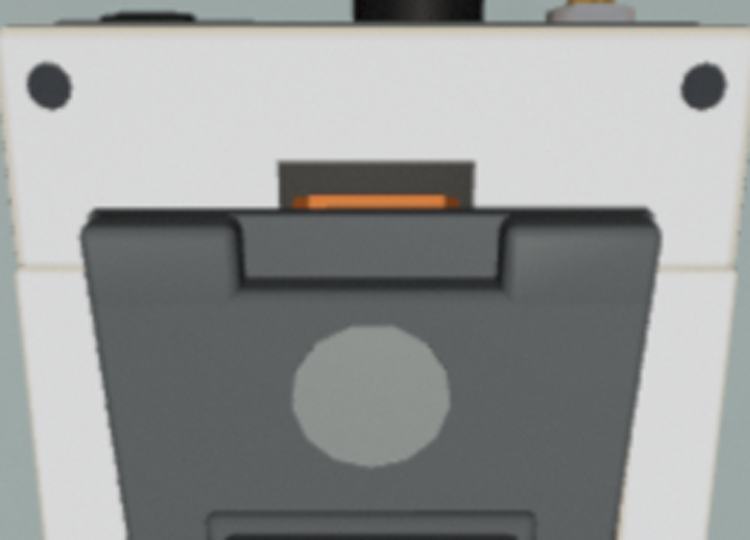

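View pics/c19.png

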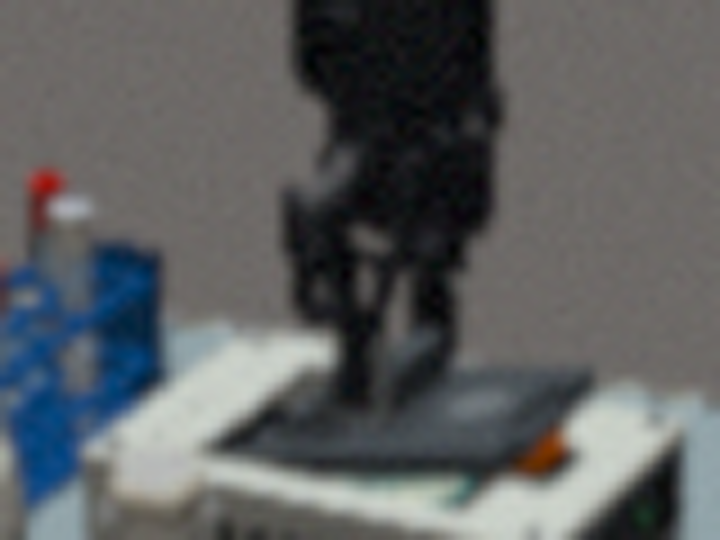

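```bash
cat >> h.py <<'E'
from scipy.optimize import least_squares
A0=np.radians(5.5); EX=np.array([np.cos(A0),-np.sin(A0),0]);EY=np.array([np.sin(A0),np.cos(A0),0]);BC=np.array([.5526,-.1837,.068])
def b2w(X): X=np.atleast_2d(X)/1e3; return BC+X[:,:1]*EX+X[:,1:2]*EY+X[:,2:]*[0,0,1]
def w2b(X): d=(np.array(X)-BC)*1e3; return np.array([d@EX,d@EY,d[2]])
def fit(fn,pts,uv):
    pts=np.array(pts,float);uv=np.array(uv)
    def bay(p):
        x,y,z,th,ps=p; c,s=np.cos(th),np.sin(th)
        X=np.c_[pts[:,0]*c+pts[:,2]*s,pts[:,1],-pts[:,0]*s+pts[:,2]*c]
        X[:,:2]=X[:,:2]@np.array([[np.cos(ps),np.sin(ps)],[-np.sin(ps),np.cos(ps)]])
        return X+[x,y,z]
    r=least_squares(lambda p:(proj(fn,b2w(bay(p)))-uv).ravel(),[0,0,40,.1,0])
    x,y,z,th,ps=r.x
    g=lambda q:np.array([q[0]*np.cos(th)+q[1]*np.sin(th)+x,-q[0]*np.sin(th)+q[1]*np.cos(th)+z]).round(1)
    print('grip',r.x[:3].round(1),'tilt',np.degrees(th).round(2),'yaw',np.degrees(ps).round(2),'res px',np.abs(r.fun).max().round(2),'tip bot/top',g((66,-23)),g((66,-19)),'lip bot',g((-60,-23)),'front top',g((52,-11)))
E
python3 - <<'E'
from h import *
w=lambda p:(130+p[0]/3-.33,50+p[1]/3-.33)
pts=[(-60,-44,-11),(-60,44,-11),(-50,-20,-11),(-50,20,-11),(-32,0,-11)]
fit('wr9',pts,[w(p) for p in((108,238),(636,238),(253,298),(492,298),(371,404))])
fit('wr11',pts,[w(p) for p in((82,226),(661,226),(239,289),(506,289),(371,395.5))])
print(w2b([.5477,-.1848,.0584]))
E
```

```text
grip [-11.4   1.4  70.5] tilt -7.98 yaw 0.04 res px 0.36 tip bot/top [57.1 56.9] [56.6 60.9] lip bot [-67.6  39.4] front top [41.6 66.9]
grip [-6.3 -1.1 35.5] tilt 8.16 yaw -0.0 res px 1.92 tip bot/top [55.7  3.3] [56.3  7.3] lip bot [-69.   21.2] front top [43.6 17.2]
[-4.77201104 -1.56458001 -9.6       ]
```

```bash
python3 -m jog '{"linear":[[0,0,0.2],[0.1,0,0.4],[0.15,0,0.6],[0.15,0,0.8],[0.15,0,0.8]],"twist":[0,0,0,0,0],"claw":[-0.2,-0.2,-0.2,-0.2,-0.2]}' 25
python3 - <<'E'
from h import *
snap('wrist','wr12'); plan(None);crop('wr12',130,40,380,230,3,'c20'); snap('scene','sc12'); crop('sc12',220,120,300,180,9,'c21')
E
```

```text
t: 15.4
tcp_pos: [0.5561, -0.1855, 0.0566]
tool_rot: [0.034, 0.706, -0.034, 0.707]
force: [-0.1, 0.2, 1.1]
finger_gap: 0.601
tool x,y,z [[0.001, -0.0, -1.0], [0.096, 0.995, -0.0], [0.995, -0.096, 0.001]] yawY 84.5 q [-0.51  0.66  1.64  0.    0.83 -1.99] F [ 1.7 -0.1  1.6] tcp [ 0.5562 -0.1855  0.0564] gap 0.603 t 15.45
```

View pics/wr12.png

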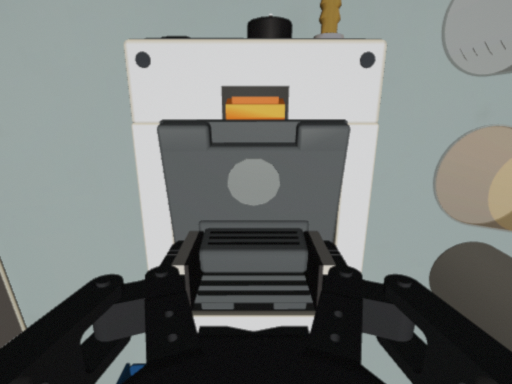

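View pics/c21.png

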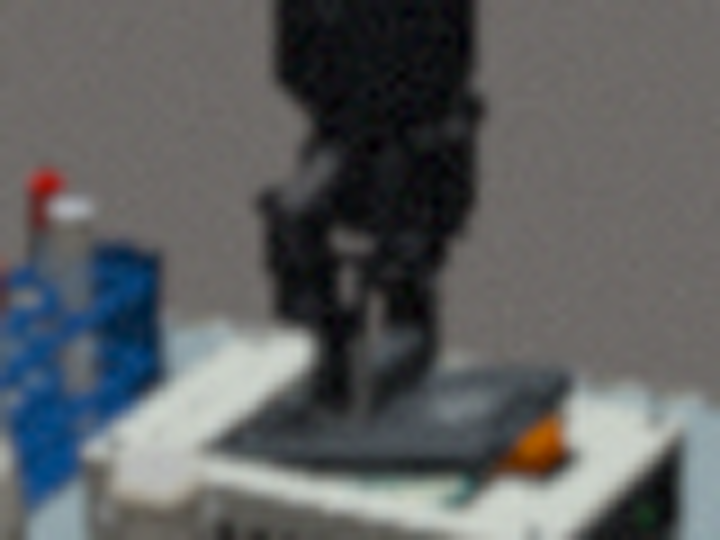

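```bash
python3 - <<'E'
from h import *
crop('wr12',185,265,325,340,5.5,'c22'); crop('wr11',185,265,325,340,5.5,'c23')
print(proj('wr12',b2w([[59,0,12],[59,-24,12],[59,24,12]])))
a=np.vstack([cv2.imread('pics/c23.png')[:270],cv2.imread('pics/c22.png')[:310]]);cv2.imwrite('pics/c24.png',a)
E
```

```text
[[255.10374    314.96937998]
 [216.91356051 315.00297197]
 [293.2828472  314.93579772]]
```

View pics/c24.png

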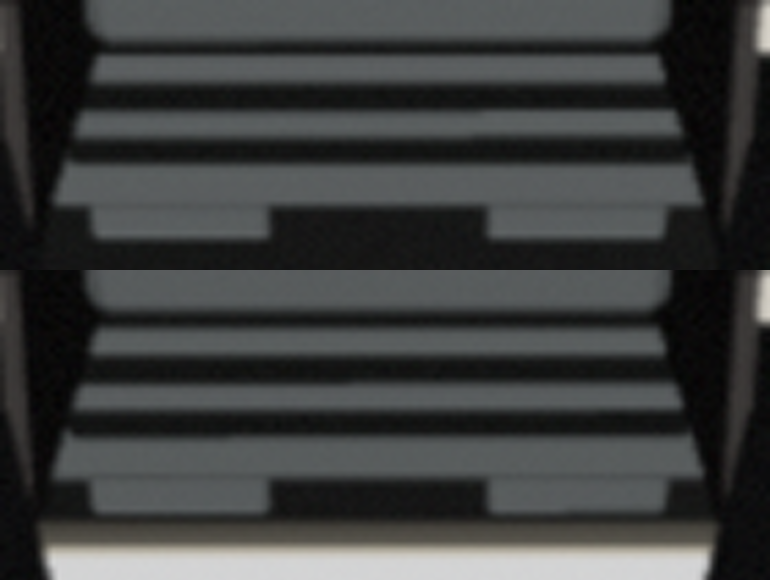

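```bash
python3 - <<'E'
from h import *
w=lambda p:(185+p[0]/5.5-.4,265+(p[1])/5.5-.4)
for nm,r,x0,x1 in(('wr11',238,90,668),('wr12',243,90,668)):
  for z in(0,2,4,6,8,10):
    a,b=[w2b(onz(nm,w((x,r)),.068+z/1e3)) for x in(x0,x1)]
    print(nm,z,a.round(1),b.round(1),'w',(b[1]-a[1]).round(1))
print('ledge bottom',w2b(onz('wr12',w((380,252)),.074)),w2b(onz('wr12',w((380,276)),.080)))
E
```

```text
wr11 0 [ 55.9 -36.7   0. ] [56.  34.6  0. ] w 71.4
wr11 2 [ 54.4 -36.3   2. ] [54.4 34.2  2. ] w 70.5
wr11 4 [ 52.8 -35.9   4. ] [52.9 33.8  4. ] w 69.7
wr11 6 [ 51.3 -35.5   6. ] [51.3 33.4  6. ] w 68.8
wr11 8 [ 49.7 -35.    8. ] [49.8 32.9  8. ] w 68.0
wr11 10 [ 48.2 -34.6  10. ] [48.2 32.5 10. ] w 67.1
wr12 0 [ 63.8 -36.3   0. ] [63.8 34.4 -0. ] w 70.7
wr12 2 [ 62.2 -35.9   2. ] [62.3 33.9  2. ] w 69.8
wr12 4 [ 60.6 -35.5   4. ] [60.7 33.5  4. ] w 69.0
wr12 6 [ 59.1 -35.    6. ] [59.1 33.1  6. ] w 68.1
wr12 8 [ 57.5 -34.6   8. ] [57.6 32.7  8. ] w 67.3
wr12 10 [ 55.9 -34.2  10. ] [56.  32.2 10. ] w 66.4
ledge bottom [60.35839556 -0.87093002  6.        ] [58.8592547 -0.888047  12.       ]
```

The tongue tips measure x≈62 and z≈3 in the bay frame, which is just under the ledge edge (59, 6). The cover is laterally centred. I push it further in.

```bash
python3 -m jog '{"linear":[[0,0,0.2],[0.05,0,0.4],[0.1,0,0.55],[0.1,0,0.55]],"twist":[0,0,0,0],"claw":[-0.2,-0.2,-0.2,-0.2]}' 25
python3 - <<'E'
from h import *
snap('wrist','wr13'); plan(None);crop('wr13',185,265,325,340,5.5,'c25')
E
```

```text
t: 15.83
tcp_pos: [0.561, -0.1857, 0.0548]
tool_rot: [0.034, 0.707, -0.034, 0.706]
force: [-0.4, -0.0, -1.0]
finger_gap: 0.599
tool x,y,z [[-0.001, 0.001, -1.0], [0.096, 0.995, 0.001], [0.995, -0.096, -0.001]] yawY 84.52 q [-0.51  0.67  1.63  0.    0.84 -1.98] F [-0.1  0.4 -1.5] tcp [ 0.5608 -0.1857  0.0549] gap 0.601 t 15.8833
```

View pics/c25.png

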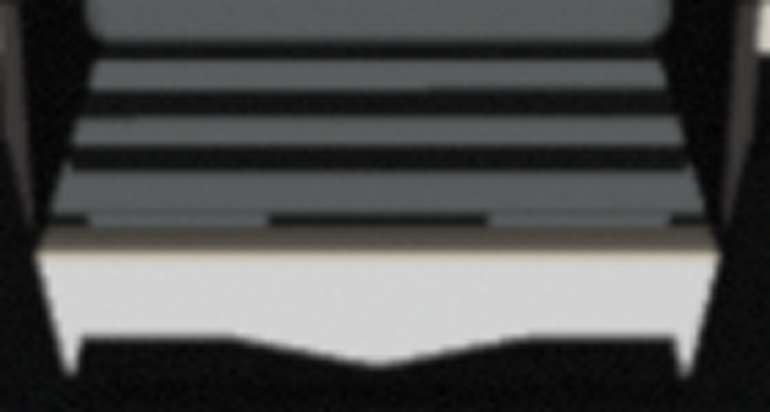

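View pics/wr13.png

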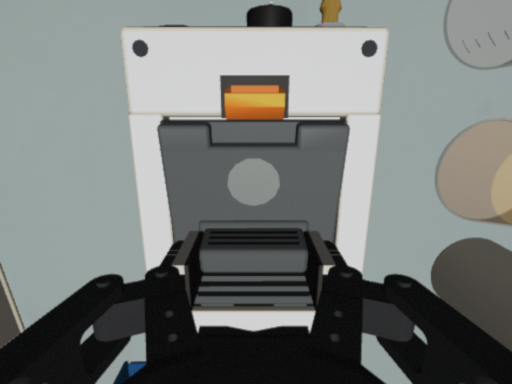

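The tongues are well under the ledge now, with tips at x≈67. I swing the cover down while easing back slightly.

```bash
python3 -m jog '{"linear":[[0.2,0,-0.05],[0.35,0,-0.1],[0.5,0,-0.15],[0.6,0,-0.2],[0.6,0,-0.2]],"twist":[0,0,0,0,0],"claw":[-0.2,-0.2,-0.2,-0.2,-0.2]}' 25
python3 - <<'E'
from h import *
snap('wrist','wr14'); plan(None);crop('wr14',130,40,380,230,3,'c26')
E
```

```text
t: 16.3
tcp_pos: [0.5608, -0.186, 0.0531]
tool_rot: [0.033, 0.705, -0.034, 0.708]
force: [-2.4, 3.2, 18.9]
finger_gap: 0.604
tool x,y,z [[0.004, -0.001, -1.0], [0.096, 0.995, -0.001], [0.995, -0.096, 0.004]] yawY 84.5 q [-0.51  0.67  1.64  0.    0.83 -1.99] F [-2.7  3.1 19.2] tcp [ 0.5608 -0.186   0.0531] gap 0.602 t 16.35
```

View pics/wr14.png

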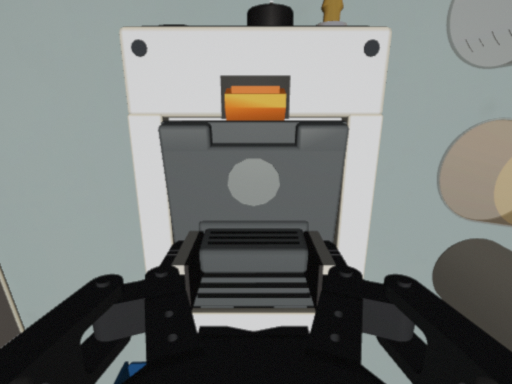

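```bash
python3 -m jog '{"linear":[[-0.3,0,0],[-0.3,0,0],[-0.5,0,0],[-1,0,0],[-1,0,0]],"twist":[0,0,0,0,0],"claw":[0.4,0.5,0.5,0.6,0.6]}' 25
python3 - <<'E'
from h import *
snap('wrist','wr15'); plan(None);snap('scene','sc15'); crop('sc15',220,120,300,180,9,'c27')
E
```

```text
t: 16.77
tcp_pos: [0.5594, -0.186, 0.0598]
tool_rot: [0.034, 0.706, -0.034, 0.706]
force: [0.2, 0.3, -0.4]
finger_gap: 0.802
tool x,y,z [[0.0, -0.0, -1.0], [0.096, 0.995, -0.0], [0.995, -0.096, 0.0]] yawY 84.51 q [-0.51  0.66  1.63 -0.    0.85 -1.99] F [ 0.4 -1.  -0.1] tcp [ 0.5594 -0.1859  0.0596] gap 0.795 t 16.8167
```

View pics/wr15.png

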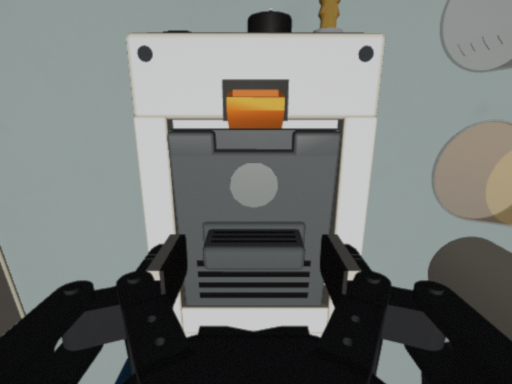

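View pics/c27.png

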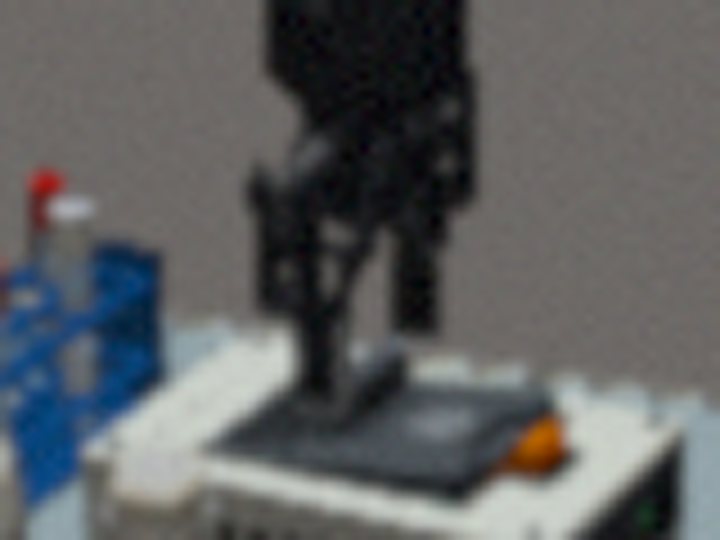

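The cover is released, hooked and resting on the ramp, with its front edge against the ledge. I close the fingers and move over the pad.

```bash
python3 -m jog '{"linear":[[-2,0,0],[-4,0,0],[-5,0,-1],[-5,0.1,-3.5],[-5,0.1,-3.5],[-5,0.1,-3.5],[-5,0.1,-3.5],[-5,0.1,-3.5]],"twist":[0,0,0,0,0,0,0,0],"claw":[0.6,0.6,0.6,-1,-1,-1,-1,-1]}' 25
python3 - <<'E'
from h import *
snap('wrist','wr16'); plan(None);print(w2b(manip.sense()['tcp_pos'])); crop('wr16',150,40,350,260,2.7,'c28')
E
```

```text
t: 17.53
tcp_pos: [0.5253, -0.1818, 0.1093]
tool_rot: [0.034, 0.706, -0.034, 0.707]
force: [-0.5, -0.3, 0.2]
finger_gap: 0.091
tool x,y,z [[0.001, -0.0, -1.0], [0.096, 0.995, -0.0], [0.995, -0.096, 0.001]] yawY 84.51 q [-0.53  0.55  1.69  0.    0.9  -2.01] F [-0.   0.8  0.6] tcp [ 0.5253 -0.1818  0.1093] gap 0.007 t 17.5833
[-27.39748765  -0.68156206  41.27782258]
```

View pics/wr16.png

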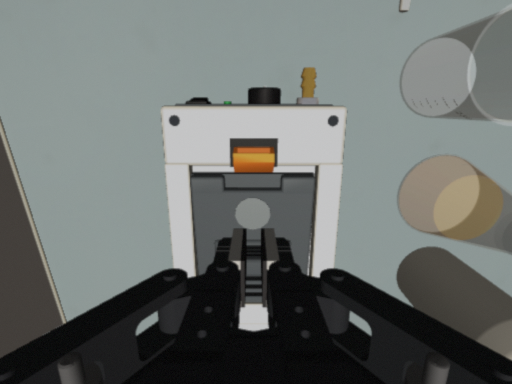

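```bash
python3 -m jog '{"linear":[[2,0,0],[4,0,0],[5,0,0],[5.4,0,0],[5.7,0,0],[6,0,0]],"twist":[0,0,0,0,0,0],"claw":[-1,-1,-1,-1,-1,-1]}' 25
python3 -m jog '{"linear":[[0.2,0,0],[0.4,0,0],[0.6,0,0],[0.7,0,0]],"twist":[0,0,0,0],"claw":[-1,-1,-1,-1]}' 25
```

```text
t: 18.08
tcp_pos: [0.5236, -0.181, 0.0502]
tool_rot: [0.034, 0.707, -0.033, 0.705]
force: [-4.1, 1.7, 10.1]
finger_gap: -0.0
t: 18.42
tcp_pos: [0.5252, -0.1818, 0.0434]
tool_rot: [0.034, 0.706, -0.034, 0.707]
force: [-2.8, 1.4, 14.3]
finger_gap: 0.002
```

```bash
python3 -m jog '{"linear":[[0.1,0,0],[0.25,0,0],[0.25,0,0]],"twist":[0,0,0],"claw":[-1,-1,-1]}' 25
python3 -m jog '{"linear":[[-2,0,0],[-5,0,0],[-9,0,0],[-13,0,0],[-16,0,0],[-16,0,0],[-16,0,0]],"twist":[0,0,0,0,0,0,0],"claw":[-1,-1,-1,-1,-1,-1,-1]}' 25
python3 - <<'E'
from h import *
snap('wrist','wr17'); plan(None); crop('wr17',190,80,310,180,6.5,'c29');snap('scene','sc17'); crop('sc17',220,130,300,190,9,'c30')
E
```

```text
t: 18.67
tcp_pos: [0.5253, -0.1819, 0.0434]
tool_rot: [0.033, 0.706, -0.034, 0.707]
force: [-4.6, 2.1, 22.1]
finger_gap: 0.006
t: 19.25
tcp_pos: [0.526, -0.1822, 0.2024]
tool_rot: [0.033, 0.704, -0.035, 0.708]
force: [-0.1, -0.5, -0.1]
finger_gap: -0.004
tool x,y,z [[0.001, -0.001, -1.0], [0.096, 0.995, -0.001], [0.995, -0.096, 0.001]] yawY 84.51 q [-0.53  0.43  1.6   0.    1.11 -2.01] F [ 0.2 -0.7 -0.4] tcp [ 0.5245 -0.1814  0.2005] gap 0.002 t 19.3
```

View pics/wr17.png

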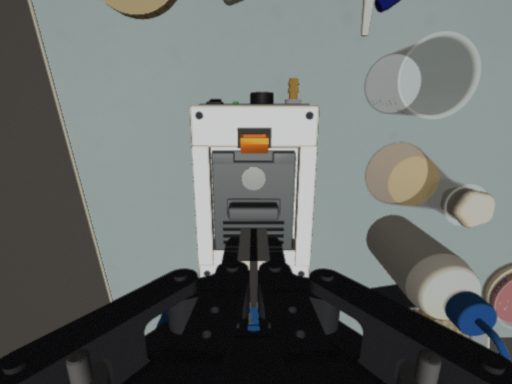

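View pics/c30.png

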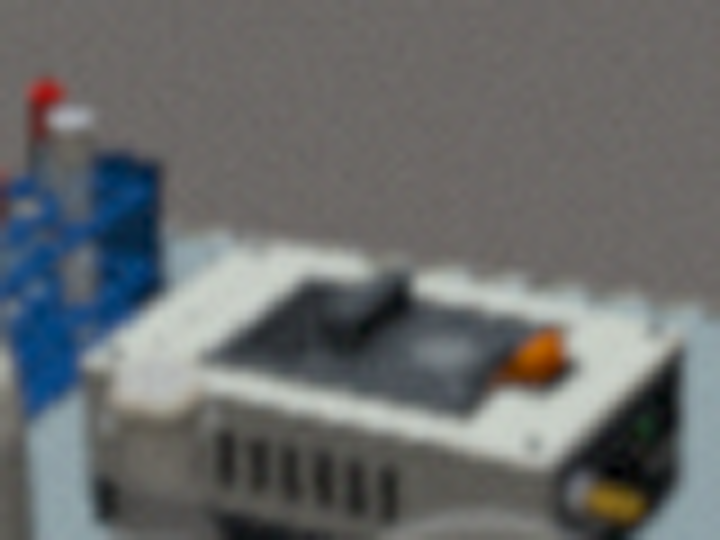

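View pics/c29.png

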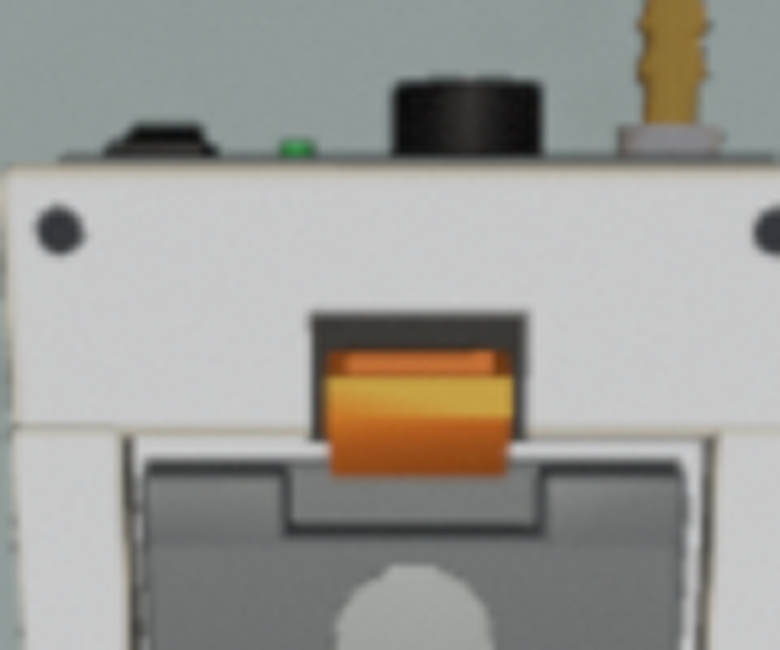

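```bash
python3 - <<'E'
from h import *
w=lambda p:(190+p[0]/6.5-.42,80+p[1]/6.5-.42)
print('nose',w2b(onz('wr17',w((420,476)),.0745)))
for p in((145,463),(683,463)): print('plate corner',w2b(onz('wr17',w(p),.080)))
print('lip',w2b(onz('wr17',w((300,465)),.073)),'pad',w2b(onz('wr17',w((414,640)),.08)),'slot',w2b(onz('wr17',w((420,313)),.08)), 'slot before',w2b(onz('wr1',(190+393/6.5-.42,75+185/6.5-.42),.08)),'nose before',w2b(onz('wr1',(190+393/6.5-.42,75+327/6.5-.42),.0745)))
print('screws',w2b(onz('wr17',w((60,231)),.08)))
snap('scene','sc18');snap('top','top18');crop('top18',275,140,355,235,7,'c31')
crop('wr17',200,160,310,290,4.5,'c32')
E
```

```text
nose [-50.1979019   0.1196653   6.5      ]
plate corner [-53.10344033 -43.44406058  12.        ]
plate corner [-53.13138661  41.74006657  12.        ]
lip [-51.74672019 -19.32913628   5.        ] pad [-24.29790893  -0.83879467  12.        ] slot [-76.37593829   0.07909042  12.        ] slot before [-76.42702722   0.18645739  12.        ] nose before [-50.42446361   0.10608978   6.5       ]
screws [-88.65462673 -55.04005873  12.        ]
```

View pics/c32.png

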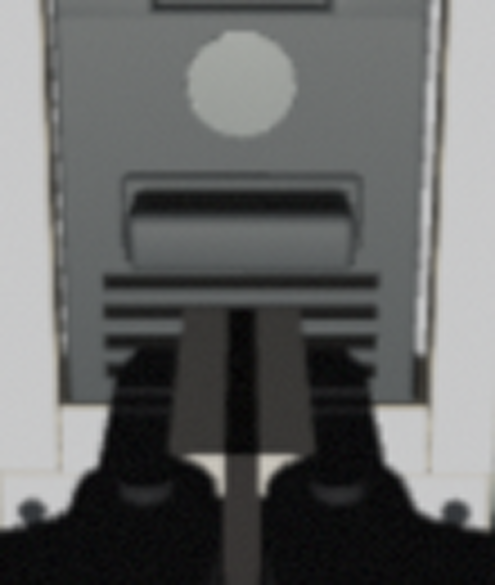

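View pics/c31.png

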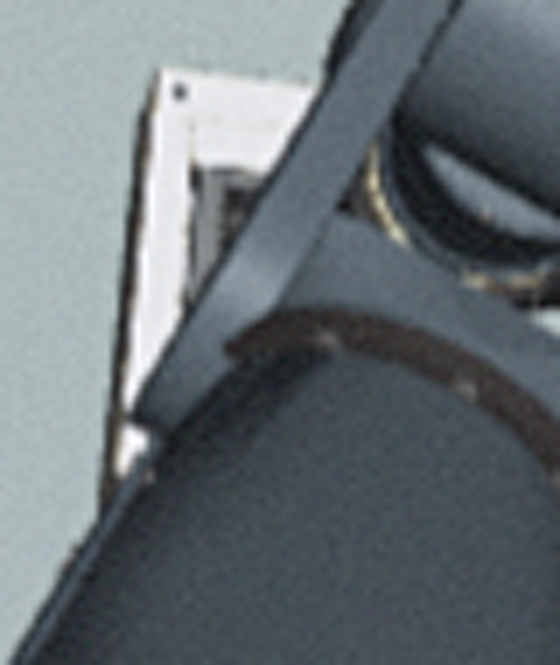

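The catch is fully sprung out, with its nose where it started, and the cover is flush. It sits roughly 2–3 mm forward of nominal, against the ledge. I'll check how much from the pad.

```bash
python3 - <<'E'
from h import *
w=lambda p:(200+p[0]/4.5-.4,160+p[1]/4.5-.4)
print('pad',w2b(onz('wr17',w((242,83)),.080)),'nominal -28')
print('rib top far edge',w2b(onz('wr17',w((242,266)),.102)),'near',w2b(onz('wr17',w((242,213)),.102)),'nominal 11,-3')
print('ledge edge',w2b(onz('wr17',w((90,404)),.080)))
w=lambda p:(220+p[0]/9-.45,130+p[1]/9-.45)
print(w2b(onz('sc17',w((440,350)),.080)), 'pad via scene')
print(w2b(manip.sense()['tcp_pos']))
E
```

```text
pad [-24.29479886  -0.72730336  12.        ] nominal -28
rib top far edge [13.02080924 -0.70223114 34.        ] near [ 0.28901005 -0.70630202 34.        ] nominal 11,-3
ledge edge [ 59.20531006 -39.14205129  12.        ]
[-18.21229467  -7.89449822  12.        ] pad via scene
[-2.94635621e+01  1.00313367e-01  1.30286090e+02]
```

It sits about 2.5 mm forward, pushed against the ledge, so the nose overlaps the lip by only about 2 mm. A gentle nudge on the rib toward the catch will centre it and give full overlap.

```bash
python3 -m jog '{"linear":[[0,0,3],[1,0,6],[4,-0.1,6.2],[8,-0.1,6.2],[11.5,-0.1,6.2],[13.8,-0.1,6.2],[14.5,-0.1,6.2],[14.5,-0.1,6.2]],"twist":[0,0,0,0,0,0,0,0],"claw":[-1,-1,-1,-1,-1,-1,-1,-1]}' 25
python3 - <<'E'
from h import *
print(w2b(manip.sense()['tcp_pos']),manip.sense()['force']); snap('wrist','wr19'); crop('wr19',150,60,350,260,3,'c33')
E
```

```text
t: 20.12
tcp_pos: [0.5836, -0.1871, 0.0513]
tool_rot: [0.035, 0.709, -0.033, 0.704]
force: [0.2, -0.8, -0.1]
finger_gap: -0.001
[ 31.13760702  -0.39905412 -16.65595546] [ 0.24281742 -0.81818931 -0.13292785]
```

View pics/c33.png

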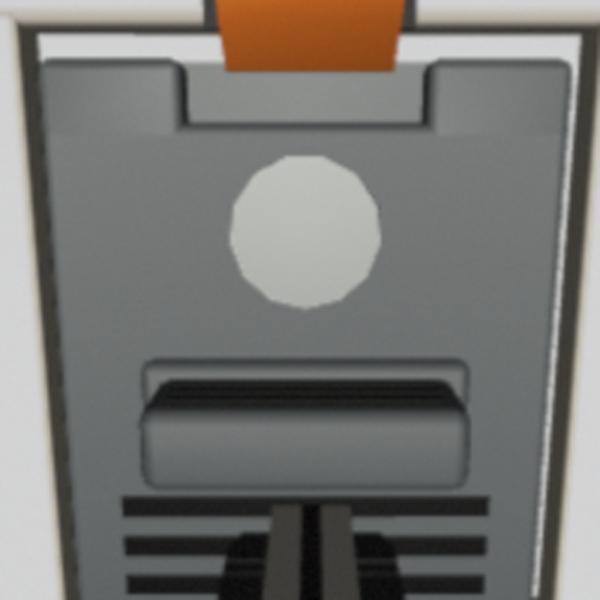

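```bash
python3 -m jog '{"linear":[[0,0,-0.2],[0,0,-0.4],[0,0,-0.6],[0,0,-0.7],[0,0,-0.7]],"twist":[0,0,0,0,0],"claw":[-1,-1,-1,-1,-1]}' 25
python3 - <<'E'
from h import *
print(w2b(manip.sense()['tcp_pos']),manip.sense()['force']); snap('wrist','wr20'); crop('wr20',150,60,350,260,3,'c34')
E
```

```text
t: 20.58
tcp_pos: [0.5792, -0.1879, 0.0562]
tool_rot: [0.034, 0.706, -0.034, 0.707]
force: [-0.8, 0.5, 0.8]
finger_gap: -0.003
[ 26.87281099  -1.58737251 -11.82972795] [-0.81616514  0.45355243  0.84124741]
```

View pics/c34.png

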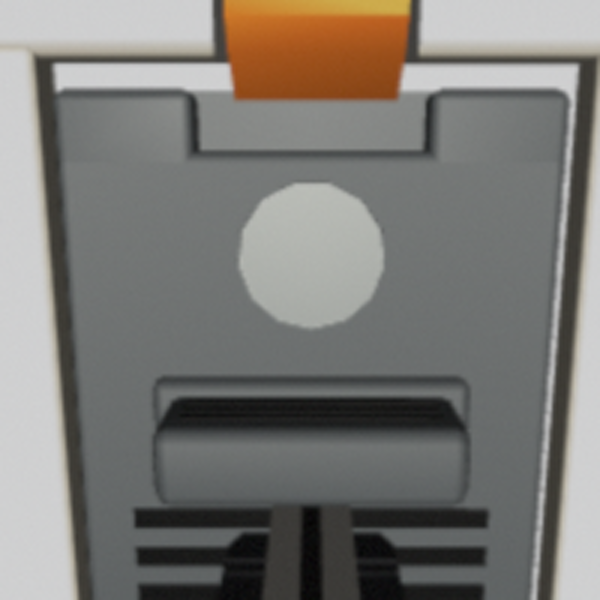

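```bash
python3 -m jog '{"linear":[[0,0,-0.1],[0,0,-0.2],[0,0,-0.3],[0,0,-0.4],[0,0,-0.4]],"twist":[0,0,0,0,0],"claw":[-1,-1,-1,-1,-1]}' 25
python3 - <<'E'
from h import *
print(w2b(manip.sense()['tcp_pos']),manip.sense()['force']); snap('wrist','wr21'); crop('wr21',150,60,350,260,3,'c35')
E
```

```text
t: 21.05
tcp_pos: [0.5759, -0.1877, 0.0555]
tool_rot: [0.034, 0.706, -0.034, 0.707]
force: [2.6, -0.3, 1.7]
finger_gap: 0.001
[ 23.55767547  -1.76542114 -12.54413387] [ 2.64653237 -0.33716409  1.71086472]
```

View pics/c35.png

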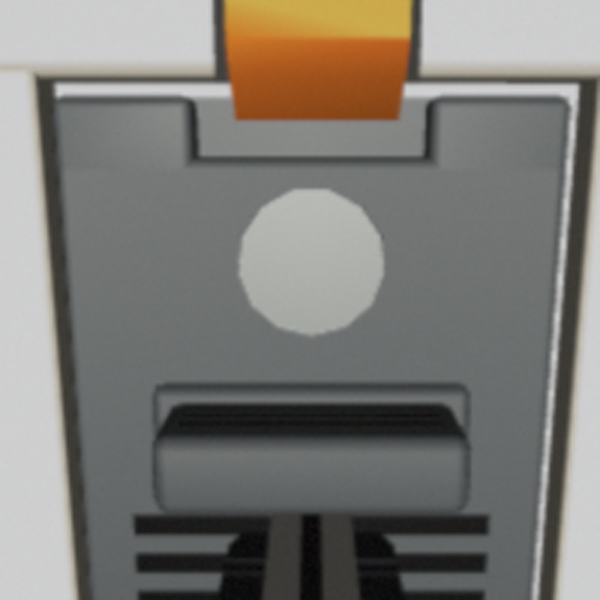

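The nose now overlaps the lip by about 4 mm. I back off and retreat.

```bash
python3 -m jog '{"linear":[[0,0,0.4],[0,0,0.7],[-2,0,0.7],[-6,0,0.3],[-10,0,-1],[-14,0,-2.5],[-18,0,-4],[-20,0,-5],[-20,0,-5],[-20,0,-5]],"twist":[0,0,0,0,0,0,0,0,0,0],"claw":[-1,-1,-1,-1,-1,-1,-1,-1,-1,-1]}' 25
python3 - <<'E'
from h import *
snap('wrist','wr22'); snap('scene','sc22'); snap('top','top22'); crop('sc22',220,130,300,190,9,'c36'); crop('wr22',180,80,330,260,4,'c37'); print(w2b(manip.sense()['tcp_pos']),manip.sense()['force'],manip.sense()['t'])
E
```

```text
t: 21.93
tcp_pos: [0.5254, -0.1826, 0.2564]
tool_rot: [0.034, 0.706, -0.034, 0.707]
force: [-0.6, 0.3, -0.8]
finger_gap: 0.0
[-28.08347614  -0.94567342 185.15285446] [ 0.29385994 -0.48226748 -1.16421007] 22.0833
```

View pics/c37.png

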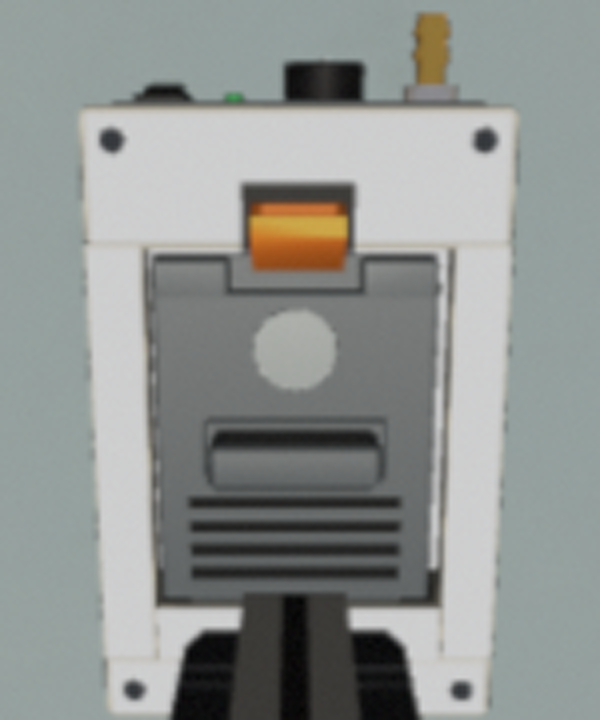

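View pics/c36.png

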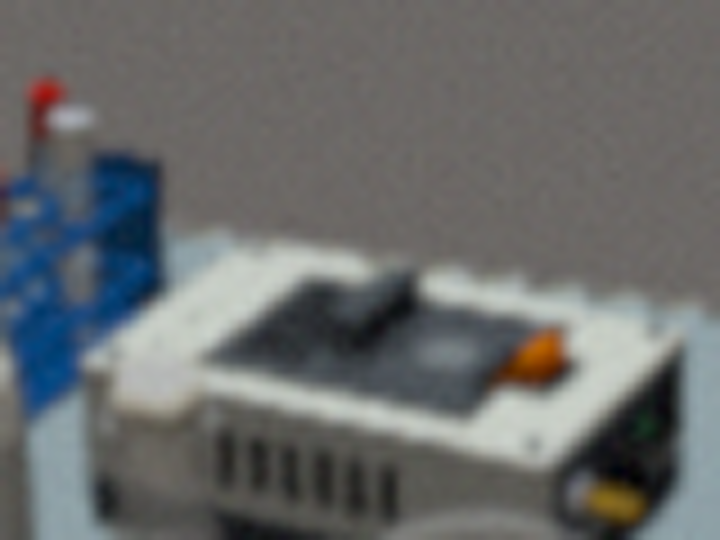

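View pics/sc22.png

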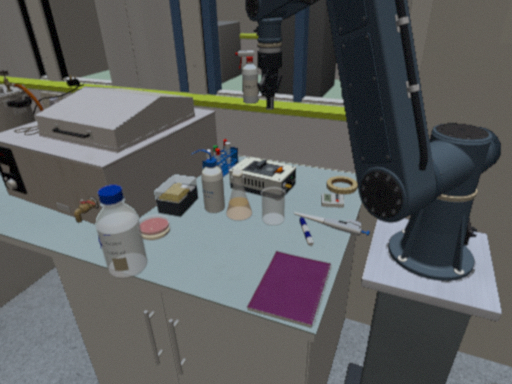

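The cover is flush, with the catch nose over its lip at crop (299,265). The front edge is at the ledge, and the bystanders stand where they did in the first scene view. Handing in.

```bash
python3 - <<'E'
from h import *
print(manip.sign_off())
E
```

```text
the job is handed in; nothing more can be done
None
```

The filter cartridge is pushed fully home and the cover is hooked, latched and flush. I handed the job in at about 22 s of the 61 s allowed; no verdict is reported.

**What I did**
- **Filter:** I pushed it down with shut fingers to its hard stop, pressing to 28 N. Its top then measured about 0.060–0.064 m, and home is 0.064 m.
- **Hooking:** I gripped the cover by the ends of its rib and carried it over the bay. Resting its lip on the catch tab while lowering tilted it about 11° in the grip. I then slid the tongues under the ledge.
- **Latching:** I let go, then pressed the pad down to the seated height, with 22 N on the hard stop. The cover had latched about 2.5 mm forward, with only about 2 mm of the lip under the catch. I nudged the rib back with about 3 N.

**Last checks**
- The catch is fully sprung out, with its nose at the same place as at the start.
- The catch now overlaps the lip by about 4 mm (nominal 4.5), and the cover looks flush from two views.
- The bystanders look unmoved in the scene camera. I judged that by eye and did not measure them.

**What disagreed**
- The real fingertips, shut, ended about 37 mm short of the reported TCP, so I set heights by contact force and pictures instead.
- My image fit of the cover's tilt was unreliable; it gave −8° for a level cover. I used the pad height and tongue positions instead.
- The first swing-down while still gripping stalled at 19 N, so I released the cover and pressed the pad instead.

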